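# Square up a display stand's back panel

## Robot

A 6-joint arm with a two-finger parallel gripper is mounted at the origin on the work surface. World frame = base frame: x ahead of the robot, y to its left, z up, the work surface at z = 0. Lengths are in mm, angles in rad, forces in N, time in s.
With the tool pointing down it reaches from about 350 to 975 mm from the base axis. Payload 7.1 kg.
Tool frame: the origin (TCP) lies at the very end of the fingers, on their centre line; the grasp point (between the pads) lies 19 mm behind it; y points along the fingers, x is the direction in which the jaws open and shut, and the axes are right-handed (so a half turn about y gives the same grasp; the last joint's range is limited). The gripper opens to 88 mm and grips with 3 to 60 N. Pads are 20 mm wide; open, the fingers measure 115 mm over their backs; the gripper's body (75 mm by 178 mm) begins 61 mm behind the grasp point.
Start: joints at [1.321, 0.423, 1.63, -0, 1.089, -0.019], TCP at [142.941, 608.418, 222.675] pointing down, gripper open.
Joint ranges: [-3, 3], [-0.9, 2.11], [0.09, 2.58], [-1.31, 4.45], [0.11, 2.69], [-2.54, 2.54]. Speed limits (rad/s): [2.39, 2.39, 3.01, 3.14, 3.14, 3.14].

## Interface

Orientations are given as a rotation vector (axis times angle).
In Python, from workcell import ctrl gives the robot as it stands. The module is installed in compiled form; this text tells all that it offers.
- The arm moves only by the tool jog_arm, never from a script. Its argument "steps" is a list of rows, each an object with "turn": the turn, a rotation vector about the world's x, y, z scaled (see below), a list of three; "dp": the shift along the world's x, y, z scaled (see below), a list of three; "claw": the opening, from 0 (shut) to 1 (fully open). In form: [{"turn": [wx, wy, wz], "dp": [x, y, z], "claw": claw}, ...]. A call has 1 to 12 rows; each row is the pose to reach, as a shift and turn from the pose measured when the call began, turning the shorter way round; what a row does not reach only later rows make up. The controller multiplies each number of a shift by 80 mm and each number of a turn by pi rad. A row lasts 1/12 s, in which the tool goes at most 41.7 mm and 7.16 degrees, less where a joint would pass 70% of its speed; a pose out of reach is approached as far as the arm can. A call with a number of a shift or a turn outside -1 to 1 is refused whole. A call with a gripper value outside its range is refused whole. The fingers move at their own pace and stop on an object; the grip force is fixed at half the most. Time passes only in rows, so rows that repeat a pose let the fingers close. It gives the time, the measured TCP pose, the force and the opening at its end, in the units of the state.
- ctrl.get_obs(): the state, without advancing time (a new reading comes with each control period).
- ctrl.get_image(name): name is "scene" or "top" or "wrist"; returns a dict with "img" (384x512x3 uint8, red, green, blue), "range_z" (384x512 float32, mm along the optical axis (not along the pixel's ray), 0 where there is no reading), "fovy" (degrees; the focal length in pixels is half the picture's height over the tangent of half this angle, whatever the lens; pixels are square), "cx", "cy" (the principal point, pixels), "camera_from_world" (4x4, takes a point from world to camera coordinates); the wrist camera has in their place "hand_eye" (4x4, takes a point from camera to tool coordinates, whose origin is the TCP and whose axes are the tool frame's). Camera axes: x right, y down, z forward; pixel columns grow to the right and rows downward; lengths in mm; the calibration is good to about 2 mm. A picture is of the moment at which its call begins: read the wrist's pose just before it.
- ctrl.close_job(): hands the job in, once; it reports no verdict.
The state is a dict: "t": time; "qpos": joint angles; "qvel": joint speeds; "joint_torque": joint torques, N m; "ee_pos": TCP position; "orientation": TCP orientation; "ft_force": force on the tool from outside, world axes, zero at the start; "moment": the same for the moment, N m; "width": finger opening in mm.
Only numpy, scipy, OpenCV 4.12 (cv2) and the standard library are available. Lean on these libraries where they do the work, as an engineer would, in place of code of your own. Each camera call takes 0.05 s, during which the arm holds its last target.

## Task

The back panel of the small display stand leans forward. Take the aluminium square by its diagonal grip bar, reach in under the overhanging top shelf and press the square firmly into the corner, its foot flat on the stand's board and its upright leg flat against the panel, so that the panel is pushed back until it is square to the board and both faces touch without a gap. Hold it there for a moment, then stand the square upright in the shallow grey tray and let go, leaving the mug and the pepper mill on the stand where they are.

Things in the scene. Friction and masses are not known exactly. Their poses are not given: they have to be found in the camera images.
- square_grip (a point): Grip point of the aluminium square: middle of its 45-degree grip bar (16 mm thick, 24 mm wide), 60 mm above the foot's underside and 60 mm from both the upright leg's back face and the foot's free end. x: along the foot to the upright leg (back face at x = +60 mm), y: across the 24 mm width, z up. Take it on the bar, closing along y, fingers tilted about 40 degrees, pointing down and to +x.
- square: The whole square, standing on the bench, about 250 g, 24 mm wide: foot 120 mm long and 18 mm high, upright leg 18 mm thick and 125 mm tall at one end of it, a diagonal grip bar joining the two. Origin on the foot's underside, 60 mm below the grip point; same axes.
- board: Stand's fixed board, top 30 mm above the bench. Origin on its top, mid corner line, where the panel meets it. x level, into the panel (open front is -x); y along the corner; z up. Board x -160 to 60, y -180 to 180 mm. A top shelf hangs over the corner: x -80 to 55, y -125 to 125, its underside (with light strip) 196 mm above the board, 22 mm thick, on two posts behind the panel.
- panel: Stand's dark steel back panel, 200 mm wide (y -100 to 100), 167 tall, 12 thick, hinged on the corner line. Origin on the hinge, same as the board's; z up its front face, x out of its back. Starts leaning 0.05 to 0.11 rad to the front (-x). Stiff hinge (0.35 N m: 3 to 5 N at the square's top) stays where pushed; a firm stop holds it square to the board when fully back.
- tray: Shallow grey plastic tray, fixed to the bench, 180 mm (x) by 100 mm (y), walls 5 mm thick and 14 mm high, floor 5 mm thick. Origin at the centre of its underside, on the bench, z up.
- mug: Blue mug, 74 mm across and 85 mm high, standing on the board near its y = -130 mm end. Origin at the centre of its underside. Leave it alone.
- mill: White pepper mill with a wooden head, 52 mm across and 142 mm high, standing on the board near its y = +135 mm end. Origin at the centre of its underside. Leave it alone.
Mind the look-alikes: they are no part of the job. Several things look just like the tray: the one meant starts farthest to the robot's right.

How it is judged:
By the outcome, as a careful person would: the job done as asked, in the order asked, and still so for the second after the job is handed in, with the robot touching nothing.
It also fails if it takes over 72 s, if anything falls off the work surface, if the arm or the gripper's body presses on something with over 40 N, if the wrist force passes 120 N, or if a joint passes its speed limit or range.

## Working session

There is one attempt and no reset: what is moved stays moved. The work goes in short steps, Python scripts to look and compute and a tool call to move; the robot and the scene stay as the last step left them, time stands still between calls to the robot, and variables do not carry over. Pictures are saved under pics/ and viewed, and the job is handed in when it is done.

Besides the shell and the picture viewer there is one more tool, called after "Emit:" as name(argument=value, ...) on one line, values as JSON. jog_arm: Moves the arm, as the interface text tells. Its arguments: {"type":"object","properties":{"steps":{"type":"array","items":{"type":"object","properties":{"turn":{"type":"array","items":{"type":"number"}},"dp":{"type":"array","items":{"type":"number"}},"claw":{"type":"number"}}}}},"required":["steps"]}

```bash
mkdir -p pics; ls
python3 - <<'E'
from workcell import ctrl
import cv2,numpy as np,pickle
o=ctrl.get_obs();print(o)
d={}
for n in ["scene","top","wrist"]:
    d[n]=ctrl.get_image(n); cv2.imwrite(f"pics/{n}0.png",d[n]["img"][:,:,::-1])
    print(n,{k:v for k,v in d[n].items() if k not in("img","range_z")})
pickle.dump((o,d),open("d0.pkl","wb"))
E
```

```text
pics
{'t': 0.0, 'qpos': array([ 1.32099067e+00,  4.23798905e-01,  1.63067387e+00, -4.75100775e-06,
        1.08858535e+00, -1.90106887e-02]), 'qvel': array([-1.89038399e-04,  7.26504651e-04, -3.88986524e-05, -4.47584057e-04,
       -8.25612698e-04, -6.94012866e-04]), 'joint_torque': array([ 2.40097379e-04, -5.44611096e+01, -2.73676246e+01,  6.44880719e-02,
        2.23900226e-02, -1.03353518e-04]), 'ee_pos': array([142.81850472, 607.90724279, 221.93421162]), 'orientation': array([-1.31048593, -1.03667989,  1.03862358]), 'ft_force': array([ 0.03636311, -0.74750791, -0.14272797]), 'moment': array([-0.01665562,  0.00280446,  0.02533647]), 'width': 87.76472036530853}
scene {'fovy': 56.10372969990402, 'cx': 251.75737176417653, 'cy': 194.46509136173782, 'camera_from_world': array([[ 9.97475902e-01,  7.05489641e-02,  8.04169155e-03,
        -5.04043331e+02],
       [ 6.56381223e-02, -8.72942618e-01, -4.83386825e-01,
         3.81742544e+00],
       [-2.70825045e-02,  4.82694551e-01, -8.75369927e-01,
         8.91663506e+02],
       [ 0.00000000e+00,  0.00000000e+00,  0.00000000e+00,
       
[... 208 characters left out ...]
0],
       [-9.90515643e-01, -1.97823045e-02, -1.35968457e-01,
         5.17734332e+02],
       [ 1.35970562e-01,  1.24488575e-03, -9.90712096e-01,
         1.03599537e+03],
       [ 0.00000000e+00,  0.00000000e+00,  0.00000000e+00,
         1.00000000e+00]])}
wrist {'fovy': 68.89934784032094, 'cx': 250.28816544974725, 'cy': 191.49083986351224, 'hand_eye': array([[ 9.99999997e-01,  7.92798763e-05, -2.08042625e-05,
         3.35381096e-01],
       [ 4.32326596e-05, -2.94542702e-01,  9.55638318e-01,
        -1.61284518e+02],
       [ 6.96351440e-05, -9.55638316e-01, -2.94542704e-01,
         7.97687483e+01],
       [ 0.00000000e+00,  0.00000000e+00,  0.00000000e+00,
         1.00000000e+00]])}
```

View pics/scene0.png

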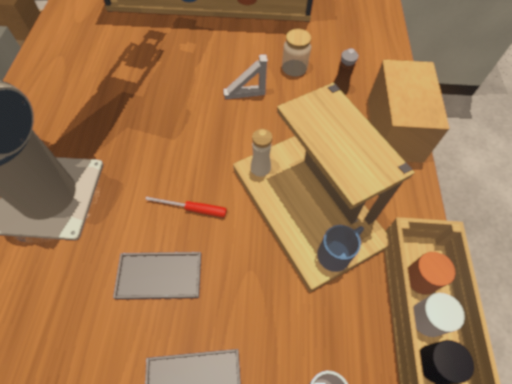

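View pics/top0.png

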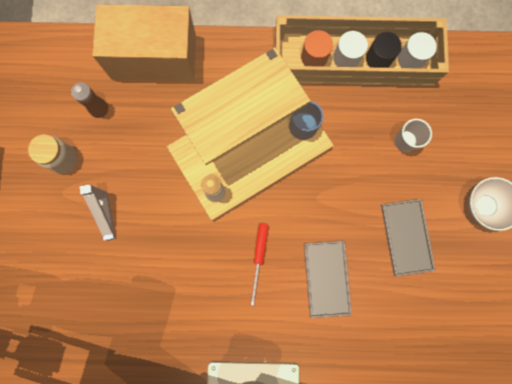

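View pics/wrist0.png

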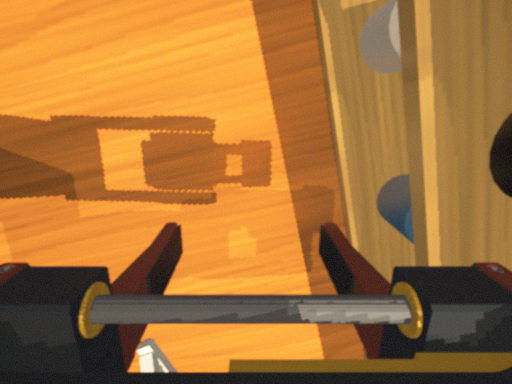

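The pictures show trays at top (327,279) and (408,237), with the rightmost one being the target. The square is at top (98,212) / scene (250,82), and the stand is at top (250,140). The mug is at (306,120) and the mill at (212,186).

```bash
cat > h.py <<'E'
import numpy as np,cv2,pickle
def f_of(im): return im["img"].shape[0]/2/np.tan(np.radians(im["fovy"])/2)
def cloud(im,T_wc=None):
    f=f_of(im);z=im["range_z"].astype(float);h,w=z.shape
    u,v=np.meshgrid(np.arange(w),np.arange(h))
    P=np.stack([(u-im["cx"])/f*z,(v-im["cy"])/f*z,z,np.ones_like(z)],-1)
    if T_wc is None: T_wc=np.linalg.inv(im["camera_from_world"])
    W=P@T_wc.T; W=W[...,:3]; W[z<=0]=np.nan
    return W
def proj(im,p,T_cw=None):
    if T_cw is None:T_cw=im["camera_from_world"]
    p=np.atleast_2d(p);c=p@T_cw[:3,:3].T+T_cw[:3,3];f=f_of(im)
    return np.c_[c[:,0]/c[:,2]*f+im["cx"],c[:,1]/c[:,2]*f+im["cy"]]
def crop(im,x0,y0,x1,y1,s,name):
    a=im["img"][y0:y1,x0:x1,::-1];cv2.imwrite(name,cv2.resize(a,None,fx=s,fy=s,interpolation=cv2.INTER_CUBIC))
E
python3 - <<'E'
from h import *
o,d=pickle.load(open("d0.pkl","rb"))
crop(d["scene"],215,40,315,120,7,"pics/sq_s.png")
crop(d["top"],70,170,130,250,7,"pics/sq_t.png")
crop(d["scene"],220,70,420,300,2.6,"pics/st_s.png")
for n in("scene","top"):
    W=cloud(d[n]); print(n,"bench z",np.nanmedian(W[...,2]))
W=cloud(d["top"])
def rect(m,name):
    m=m.astype(np.uint8);nn,l,s,c=cv2.connectedComponentsWithStats(m)
    for i in range(1,nn):
        if s[i,4]>60:
            P=W[l==i]; r=cv2.minAreaRect(P[:,:2].astype(np.float32)); print(name,s[i],np.round(c[i]),np.round(r[0]),np.round(r[1]),round(r[2],1),"z",np.round(np.percentile(P[:,2],[5,50,95]),1))
z=W[...,2]
rect((z>4)&(z<22),"low");rect((z>24)&(z<36),"board");rect((z>235)&(z<260),"shelf");rect((z>100)&(z<135),"sqtop")
rect((z>136)&(z<185),"mill"); rect((z>36)&(z<235),"mid")
E
```

```text
scene bench z 1.312501177793422
top bench z 1.1861785324900893
low [280  32  30  34 723] [293.  48.] [905. -92.] [76. 95.] 86.5 z [ 5.1  8.4 14.3]
low [322  33  23  34 243] [333.  50.] [ 903. -195.] [ 46. 102.] 83.1 z [ 5.   8.6 20.4]
low [356  33  23  35 219] [367.  50.] [ 904. -285.] [ 43. 101.] 80.6 z [ 5.3  9.2 19.8]
low [397  34  16  14  92] [404.  38.] [ 942. -389.] [34. 39.] 31.4 z [ 5.   8.9 19.2]
low [388  54  17  14  99] [397.  63.] [ 873. -358.] [35. 43.] 2.9 z [ 5.9  9.6 20.6]
low [421  57  13  12  79] [428.  64.] [ 865. -449.] [20. 43.] 45.9 z [ 6.2  8.9 19.5]
low [110  62  86  20 236] [156.  78.] [816. 271.] [ 49. 224.] 12.8 z [ 5.2 13.3 21.2]
low [298  80 139   6 368] [366.  82.] [ 814. -283.] [357.   9.] 89.8 z [ 4.7  9.2 21.3]
low [89 98 20 20 80] [102. 111.] [726. 408.] [30. 53.] 46.8 z [ 5.1 14.7 21.1]
low [404 129  15  17 148] [412. 136.] [ 671. -398.] [49. 26.] 26.3 z [ 4.2  7.4 19.7]
low [ 60 145  18  30  93] [ 72. 163.] [591. 473.] [31. 76.] 71.5 z [ 5.8 13.4 20.9]
low [472 186  38  38 924] [490. 205.] [ 499. -585.] [91. 90.] 79.2 z [ 4.9 11.8 20.6]
low [ 99 19
[... 2301 characters left out ...]
276   15  173   66 8380] [370.  47.] [ 883. -253.] [422. 144.] 89.9 z [41.4 82.6 91.3]
mid [ 72  82  32  31 572] [87. 97.] [734. 414.] [43. 42.] 16.3 z [ 42.4 118.4 140. ]
mid [289 101  35  39 756] [307. 121.] [ 689. -113.] [78. 74.] 83.2 z [ 36.7  75.3 116.2]
mid [398 119  34  31 550] [416. 133.] [ 663. -383.] [70. 70.] 89.5 z [39.9 65.3 81.6]
mid [  29  134   44   38 1227] [ 51. 152.] [597. 494.] [75. 76.] 13.1 z [ 46.9 107.9 112.6]
mid [202 174  24  28 487] [213. 188.] [514. 100.] [47. 46.] 79.7 z [ 48.5 157.9 171.3]
mid [470 177  42  53 446] [493. 200.] [ 500. -570.] [111. 128.] 86.1 z [37.1 50.2 57.7]
mid [ 80 185  30  45 652] [ 96. 204.] [466. 378.] [98. 26.] 13.5 z [ 41.4  82.4 125.7]
```

View pics/sq_s.png

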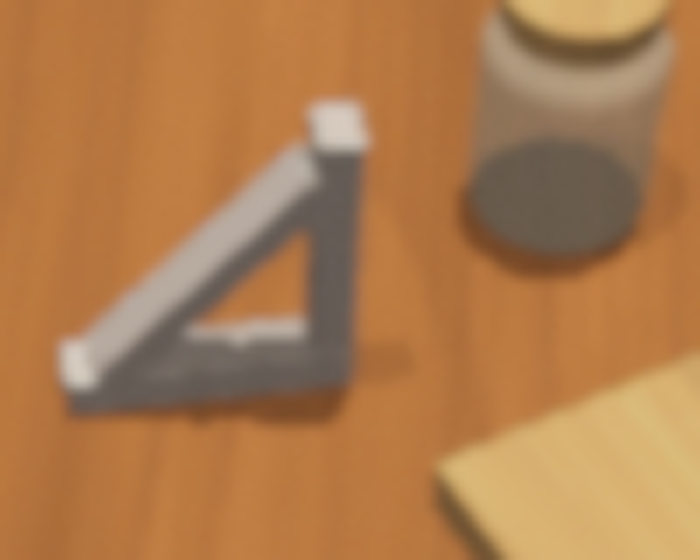

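View pics/st_s.png

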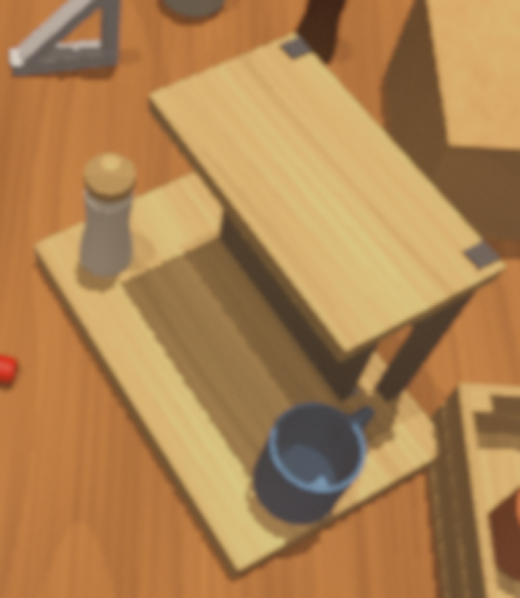

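Run:
```python
from h import *
from scipy.optimize import least_squares
o,d=pickle.load(open("d0.pkl","rb"))
# square fit: points z>4 near, both cams
P=[]
for n in("scene","top"):
    W=cloud(d[n]); m=(np.hypot(W[...,0]-455,W[...,1]-374)<85)&(W[...,2]>6)&(W[...,2]<135)
    m&=(W[...,0]<530)
    p=W[m];print(n,len(p),np.round(np.percentile(p,[1,50,99],axis=0),1)); 
    r=cv2.minAreaRect(p[:,:2].astype(np.float32));print(r)
    P.append(p)
def sdf_box(p,c,h,a=0):
    q=p-c
    if a: 
        ca,sa=np.cos(a),np.sin(a); q=np.c_[ca*q[:,0]+sa*q[:,2],q[:,1],-sa*q[:,0]+ca*q[:,2]]
    d=np.abs(q)-h; return np.linalg.norm(np.maximum(d,0),axis=1)+np.minimum(d.max(1),0)
def sdf(p):
    return np.minimum.reduce([sdf_box(p,[0,0,9],[60,12,9]),sdf_box(p,[51,0,62.5],[9,12,62.5]),sdf_box(p,[0,0,60],[60,12,8],np.pi/4)])
def res(x,p):
    c,s=np.cos(x[2]),np.sin(x[2]);q=p-[x[0],x[1],x[3]]
    q=np.c_[c*q[:,0]+s*q[:,1],-s*q[:,0]+c*q[:,1],q[:,2]]
    return sdf(q)
for p in P+[np.vstack(P)]:
    r=least_squares(res,[455,374,.23,0],args=(p,),loss="soft_l1",f_scale=2); print(np.round(r.x,3),np.median(abs(r.fun)))
# stand, board with both cams
for n in("scene","top"):
    W=cloud(d[n]);z=W[...,2]
    for lo,hi in((25,35),(243,254)):
        m=((z>lo)&(z<hi)&(np.hypot(W[...,0]-640,W[...,1]-20)<240)).astype(np.uint8)
        m=cv2.morphologyEx(m,cv2.MORPH_OPEN,np.ones((3,3)))
        nn,l,s,c=cv2.connectedComponentsWithStats(m);i=1+np.argmax(s[1:,4]);p=W[l==i]
        print(n,cv2.minAreaRect(p[:,:2].astype(np.float32)),np.median(p[:,2]))
# trays
for n in("scene","top"):
    W=cloud(d[n]);z=W[...,2]
    for c in((415,-381),(308,-181)):
        m=(z>3.5)&(z<20)&(np.hypot(W[...,0]-c[0],W[...,1]-c[1])<125); 
        p=W[m]; print(n,cv2.minAreaRect(p[:,:2].astype(np.float32)),np.median(p,axis=0))
```

```text
scene 941 [[401.4 354.2   7.2]
 [475.1 375.5  50.8]
 [516.  397.9 126.9]]
((456.4780578613281, 376.443603515625), (119.98892211914062, 29.66952896118164), 11.216708183288574)
top 990 [[397.5 352.3   7.6]
 [469.2 374.4  58.7]
 [513.9 396.3 127.3]]
((448.68792724609375, 361.5934143066406), (132.8690643310547, 122.98211669921875), 76.99781036376953)
[4.56004e+02 3.77585e+02 2.31000e-01 1.02100e+00] 0.7358692340405888
[4.54438e+02 3.75708e+02 2.26000e-01 3.68000e-01] 0.7058767697822459
[4.55208e+02 3.76740e+02 2.29000e-01 8.48000e-01] 0.9487714271481561
scene ((638.957763671875, 19.754852294921875), (224.26998901367188, 360.5758056640625), 33.00707244873047) 30.884994176931173
scene ((668.3704223632812, 39.424591064453125), (137.380859375, 251.11642456054688), 33.175758361816406) 248.97765477838504
top ((635.6258544921875, 17.502639770507812), (220.52969360351562, 359.0816345214844), 32.82829284667969) 30.279964808867362
top ((667.467041015625, 37.761993408203125), (136.6312713623047, 250.247314453125), 32.849185943603516) 248.26197697017756
scene ((416.784912109375, -319.59771728515625), (230.30963134765625, 124.31080627441406), 4.042244911193848) [ 420.0659521  -355.78227855    5.95795439]
scene ((309.65203857421875, -189.29693603515625), (236.3001708984375, 225.35455322265625), 47.186126708984375) [ 312.26917297 -179.35295746    6.01517599]
top ((415.75225830078125, -379.9936218261719), (241.93724060058594, 241.95675659179688), 0.7425628304481506) [ 413.18034485 -383.13073828    6.14180993]
top ((306.9419860839844, -182.8603973388672), (240.9266357421875, 245.72093200683594), 14.423388481140137) [ 307.47721664 -180.82185271    6.04692318]
```

```bash
cat >> h.py <<'E'
from scipy.spatial.transform import Rotation as R
def toolR(yaw,tilt=np.radians(40),flip=False):
    y=np.array([np.sin(tilt)*np.cos(yaw),np.sin(tilt)*np.sin(yaw),-np.cos(tilt)])
    x=np.array([-np.sin(yaw),np.cos(yaw),0])*(-1 if flip else 1)
    return R.from_matrix(np.c_[x,y,np.cross(x,y)])
def plan(o,grip,yaw,tilt=np.radians(40),flip=False,back=0):
    """delta shift (units of 80mm) and turn (units of pi) to put grasp point at grip"""
    Rt=toolR(yaw,tilt,flip); y=Rt.as_matrix()[:,1]
    tcp=np.asarray(grip,float)+19*y-back*y
    d=(Rt*R.from_rotvec(o["orientation"]).inv()).as_rotvec()
    dp=tcp-o["ee_pos"]
    print("tcp",np.round(tcp,1),"dmm",np.round(dp,1),"dp/80",np.round(dp/80,3),"turn/pi",np.round(d/np.pi,4),"deg",round(np.degrees(np.linalg.norm(d)),1))
    return tcp,Rt
def show(o):
    M=R.from_rotvec(o["orientation"]).as_matrix()
    g=o["ee_pos"]-19*M[:,1]
    print("t",round(o["t"],2),"tcp",np.round(o["ee_pos"],1),"grasp",np.round(g,1),"q",np.round(o["qpos"],3),"F",np.round(o["ft_force"],1),"M",np.round(o["moment"],2),"w",round(o["width"],1))
    print(" tx",np.round(M[:,0],3),"ty",np.round(M[:,1],3),"tz",np.round(M[:,2],3))
E
python3 - <<'E'
from h import *
from workcell import ctrl
o=ctrl.get_obs();show(o)
for fl in(0,1): plan(o,[455,376.8,60],.229,flip=fl,back=100)
d=pickle.load(open("d0.pkl","rb"))[1]
crop(d["top"],370,190,450,290,6,"pics/tray_t.png")
E
```

```text
t 0.15 tcp [142.8 608.  222.1] grasp [142.8 608.1 241.1] q [ 1.321  0.424  1.63  -0.     1.089 -0.019] F [0.4 0.3 0.6] M [-0.02 -0.04  0.02] w 87.6
 tx [ 0.229  0.973 -0.001] ty [-0.    -0.001 -1.   ] tz [-0.973  0.229  0.   ]
tcp [404.3 365.  122. ] dmm [ 261.5 -243.1 -100.1] dp/80 [ 3.268 -3.038 -1.251] turn/pi [ 2.000e-04 -2.241e-01  1.404e-01] deg 47.6
tcp [404.3 365.  122. ] dmm [ 261.5 -243.1 -100.1] dp/80 [ 3.268 -3.038 -1.251] turn/pi [ 3.021e-01 -7.000e-04 -8.081e-01] deg 155.3
```

View pics/sq_t.png

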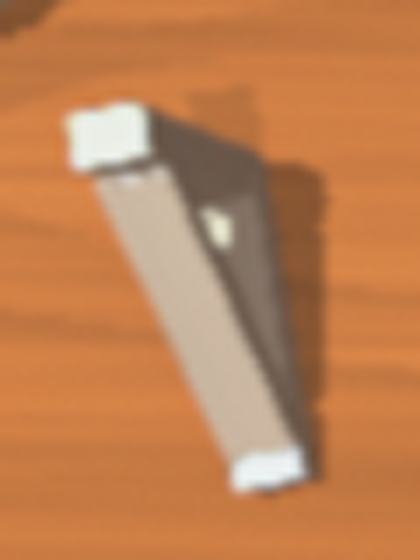

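Possible confusions: trays at top (327,279) and (408,237). I'm taking (408,237), the rightmost one at y≈-381. There is only one square, at top (98,212), and the crop confirms its upright is at the +x end. Moving to pre-grasp now.

Emit:
jog_arm(steps=[{"dp": [0.8, -0.75, -0.2], "turn": [0, -0.056, 0.035], "claw": 1}, {"dp": [0.8, -0.75, -0.2], "turn": [0, -0.056, 0.035], "claw": 1}, {"dp": [0.8, -0.75, -0.2], "turn": [0, -0.056, 0.035], "claw": 1}, {"dp": [0.8, -0.75, -0.2], "turn": [0, -0.056, 0.035], "claw": 1}])

```text
t: 0.48
ee_pos: [207.0, 545.9, 205.2]
orientation: [-1.378, -1.25, 1.019]
ft_force: [-0.3, -0.3, 0.9]
width: 87.6
```

Emit:
jog_arm(steps=[{"dp": [0.8, -0.75, -0.2], "turn": [0, -0.056, 0.035], "claw": 1}, {"dp": [0.8, -0.75, -0.2], "turn": [0, -0.056, 0.035], "claw": 1}, {"dp": [0.8, -0.75, -0.2], "turn": [0, -0.056, 0.035], "claw": 1}, {"dp": [0.8, -0.75, -0.2], "turn": [0, -0.056, 0.035], "claw": 1}])

```text
t: 0.82
ee_pos: [271.2, 484.7, 188.7]
orientation: [-1.438, -1.465, 0.989]
ft_force: [-0.9, 0.2, 0.0]
width: 87.9
```

Emit:
jog_arm(steps=[{"dp": [0.8, -0.75, -0.2], "turn": [0, -0.056, 0.035], "claw": 1}, {"dp": [0.8, -0.75, -0.2], "turn": [0, -0.056, 0.035], "claw": 1}, {"dp": [0.8, -0.75, -0.2], "turn": [0, -0.056, 0.035], "claw": 1}, {"dp": [0.8, -0.75, -0.2], "turn": [0, -0.056, 0.035], "claw": 1}])

```text
t: 1.15
ee_pos: [335.7, 424.2, 172.4]
orientation: [-1.49, -1.683, 0.948]
ft_force: [-0.1, 0.1, 0.3]
width: 88.1
```

Run:
```python
from h import *
from workcell import ctrl
o=ctrl.get_obs();show(o)
plan(o,[455,376.8,60],.229,back=100)
plan(o,[455,376.8,60],.229,back=50)
```

```text
t 1.15 tcp [335.7 424.2 172.4] grasp [326.4 422.8 188.8] q [ 1.115  0.304  2.092 -0.822  0.591  0.107] F [-0.1  0.1  0.3] M [-0.01  0.22  0.02] w 88.1
 tx [-0.106  0.994  0.027] ty [ 0.492  0.076 -0.867] tz [-0.864 -0.078 -0.497]
tcp [404.3 365.  122. ] dmm [ 68.6 -59.2 -50.3] dp/80 [ 0.857 -0.74  -0.629] turn/pi [ 0.0009 -0.0573  0.0384] deg 12.4
tcp [435.6 372.3  83.7] dmm [ 99.9 -51.9 -88.6] dp/80 [ 1.249 -0.649 -1.108] turn/pi [ 0.0009 -0.0573  0.0384] deg 12.4
```

Emit:
jog_arm(steps=[{"dp": [0.86, -0.74, -0.63], "turn": [0.001, -0.0573, 0.0384], "claw": 1}, {"dp": [0.86, -0.74, -0.63], "turn": [0.001, -0.0573, 0.0384], "claw": 1}, {"dp": [0.86, -0.74, -0.63], "turn": [0.001, -0.0573, 0.0384], "claw": 1}, {"dp": [0.86, -0.74, -0.63], "turn": [0.001, -0.0573, 0.0384], "claw": 1}, {"dp": [0.86, -0.74, -0.63], "turn": [0.001, -0.0573, 0.0384], "claw": 1}])

```text
t: 1.57
ee_pos: [406.0, 380.0, 154.3]
orientation: [-1.52, -1.863, 0.944]
ft_force: [-0.4, 0.3, 0.5]
width: 88.0
```

Run:
```python
from h import *
from workcell import ctrl
o=ctrl.get_obs();show(o)
im=ctrl.get_image("wrist"); cv2.imwrite("pics/w1.png",im["img"][:,:,::-1])
T=np.eye(4);T[:3,:3]=R.from_rotvec(o["orientation"]).as_matrix();T[:3,3]=o["ee_pos"]
Twc=T@im["hand_eye"]
pickle.dump((o,im,Twc),open("w1.pkl","wb"))
yaw=.229;c,s=np.cos(yaw),np.sin(yaw)
for q in([0,0,60],[60,12,125],[60,-12,125],[-60,12,0],[-60,-12,0]):
    w=[455+c*q[0]-s*q[1],376.8+s*q[0]+c*q[1],q[2]];print(q,np.round(proj(im,w,np.linalg.inv(Twc))))
plan(o,[455,376.8,60],.229,back=50)
plan(o,[455,376.8,60],.229,back=0)
W=cloud(im,Twc)
m=(np.hypot(W[...,0]-455,W[...,1]-374)<85)&(W[...,2]>5)&(W[...,2]<135); print(m.sum(),np.nanmedian(W[...,2]))
np.save("p_w1.npy",W[m]); print(np.round(np.percentile(W[m],[1,50,99],axis=0)))
```

```text
t 1.57 tcp [406.  380.  154.3] grasp [394.8 377.9 169.5] q [ 0.968  0.349  2.174 -1.306  0.453  0.349] F [-0.4  0.3  0.5] M [-0.02  0.28  0.01] w 88.0
 tx [-0.208  0.978 -0.016] ty [ 0.591  0.113 -0.799] tz [-0.779 -0.176 -0.602]
[0, 0, 60] [[238. 172.]]
[60, 12, 125] [[251. 260.]]
[60, -12, 125] [[227. 260.]]
[-60, 12, 0] [[251.  79.]]
[-60, -12, 0] [[224.  80.]]
tcp [435.6 372.3  83.7] dmm [ 29.6  -7.7 -70.6] dp/80 [ 0.37  -0.097 -0.882] turn/pi [ 0.0085 -0.0153  0.0062] deg 3.3
tcp [466.9 379.6  45.4] dmm [  60.9   -0.4 -108.9] dp/80 [ 0.761 -0.005 -1.361] turn/pi [ 0.0085 -0.0153  0.0062] deg 3.3
4535 -0.2495651232133298
[[397. 356.   7.]
 [450. 377.  62.]
 [510. 399. 124.]]
```

View pics/w1.png

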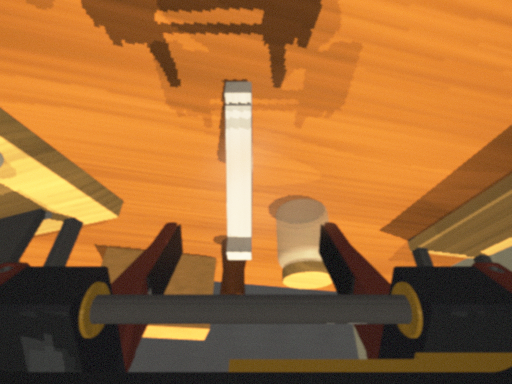

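```bash
cat > kin.py <<'E'
import numpy as np
from scipy.spatial.transform import Rotation as R
from scipy.optimize import least_squares
s4,s6=1,1
def Rw(q,s4=1): 
    return R.from_euler('ZYYZYZ',[q[0],q[1],q[2],s4*q[3],q[4],0][:6]) if False else R.from_euler('z',q[0])*R.from_euler('y',q[1]+q[2])*R.from_euler('z',s4*q[3])*R.from_euler('y',q[4])
def fkpos(q,p,s4):
    d1,a1,L2,L3,o3,L6=p
    Z=R.from_euler('z',q[0]);A=R.from_euler('y',q[1]);B=R.from_euler('y',q[1]+q[2])
    return Z.apply([a1,0,d1])+ (Z*A).apply([0,0,L2])+(Z*B).apply([o3,0,L3])+Rw(q,s4).apply([0,0,L6])
E
python3 - <<'E'
from kin import *
from workcell import ctrl
import pickle
o=ctrl.get_obs()
o0=pickle.load(open("d0.pkl","rb"))[0]
D=[(o0["qpos"],o0["ee_pos"],R.from_rotvec(o0["orientation"])),(o["qpos"],o["ee_pos"],R.from_rotvec(o["orientation"]))]
q1=np.array([1.115,.304,2.092,-.822,.591,.107]);p1=np.array([335.7,424.2,172.4]);R1=R.from_matrix(np.c_[[-.106,.994,.027],[.492,.076,-.867],[-.864,-.078,-.497]])
D.append((q1,p1,R1))
for s in(1,-1):
    print("s4",s)
    for q,p,Rr in D:
        print(" approach",np.round(Rw(q,s).apply([0,0,1]),3),np.round(Rr.as_matrix()[:,1],3))
        M=(Rw(q,s).inv()*Rr).as_matrix(); print(" tx in wrist, angle",np.round(np.arctan2(M[1,0],M[0,0]),3),"q6",q[5].round(3), )
    f=lambda x:np.concatenate([fkpos(q,x,s)-p for q,p,_ in D]+[0.001*(x-[300,0,400,400,0,250])])
    r=least_squares(f,[300,0,400,400,0,250]);print(np.round(r.x,1),np.round(r.fun,2))
E
```

```text
s4 1
 approach [-0.    -0.001 -1.   ] [-0.    -0.001 -1.   ]
 tx in wrist, angle 3.123 q6 -0.019
 approach [ 0.591  0.114 -0.798] [ 0.591  0.114 -0.798]
 tx in wrist, angle -2.792 q6 0.35
 approach [ 0.492  0.076 -0.867] [ 0.492  0.076 -0.867]
 tx in wrist, angle -3.035 q6 0.107
[257.9  15.9 566.4 458.8  65.2 281.4] [11.52 -2.98 -0.17 -0.17 -0.13 -0.41  0.22  0.17  0.58 -0.04  0.02  0.17
  0.06  0.07  0.03]
s4 -1
 approach [-0.    -0.001 -1.   ] [-0.    -0.001 -1.   ]
 tx in wrist, angle 3.123 q6 -0.019
 approach [-0.106  0.593 -0.798] [ 0.591  0.114 -0.798]
 tx in wrist, angle 1.152 q6 0.35
 approach [-0.241  0.435 -0.867] [ 0.492  0.076 -0.867]
 tx in wrist, angle 1.966 q6 0.107
[-787.8  344.   600.7  -54.8 -173.1 -279.6] [11.31 -3.8  -3.81 -3.31 -3.43 -9.4   1.94  5.27 13.21 -1.09  0.34  0.2
 -0.45 -0.17 -0.53]
```

```bash
cat >> kin.py <<'E'
def fk2(q,p):
    d1,a1,L2,L3,o3,L6,oy=p
    Z=R.from_euler('z',q[0]);A=R.from_euler('y',q[1]);B=R.from_euler('y',q[1]+q[2])
    return Z.apply([a1,oy,d1])+ (Z*A).apply([0,0,L2])+(Z*B).apply([o3,0,L3])+Rw(q).apply([0,0,L6])
LO=np.array([-3,-.9,.09,-1.31,.11,-2.54]);HI=np.array([3,2.11,2.58,4.45,2.69,2.54])
def orient(q): return Rw(q)*R.from_euler('z',q[5]+np.pi)   # cols: tx, (tz?), approach
def toolrot(q):
    M=orient(q).as_matrix(); x=M[:,0];y=M[:,2]; return np.c_[x,y,np.cross(x,y)]
def ik(pos,Rt,p,seeds):
    best=None
    for s in seeds:
        f=lambda q:np.r_[(fk2(q,p)-pos)/10,(toolrot(q)-Rt).ravel()*5]
        r=least_squares(f,np.clip(s,LO+1e-3,HI-1e-3),bounds=(LO,HI),xtol=1e-12,ftol=1e-12)
        if best is None or r.cost<best.cost-1e-9: best=r
    return best.x,best.cost
E
python3 - <<'E'
from kin import *
from h import *
from workcell import ctrl
o=ctrl.get_obs()
o0=pickle.load(open("d0.pkl","rb"))[0]
D=[(o0["qpos"],o0["ee_pos"]),(o["qpos"],o["ee_pos"]),(np.array([1.115,.304,2.092,-.822,.591,.107]),np.array([335.7,424.2,172.4]))]
f=lambda x:np.concatenate([fk2(q,x)-p for q,p in D]+[0.002*(x-[300,0,400,400,0,250,0])])
r=least_squares(f,[300,0,400,400,0,250,0]);print(np.round(r.x,1),np.round(r.fun,2));P=r.x;np.save("kinp.npy",P)
print(np.abs(toolrot(o["qpos"])-R.from_rotvec(o["orientation"]).as_matrix()).max())
rng=np.random.default_rng(0)
seeds=[o["qpos"]]+[o["qpos"]+np.r_[0,0,0,a,0,b] for a in(2,4,5.5) for b in(-2,0,2)]
def test(name,grip,yaw,tilt,back=0,dyaw=0):
    Rt=toolR(yaw,np.radians(tilt)).as_matrix();pos=np.array(grip)+(19-back)*Rt[:,1]
    q,c=ik(pos,Rt,P,seeds);print(name,tilt,back,np.round(q,2),"cost",round(c,4))
for t in(30,35,40,45,50):
    for b in(100,50,0): test("pick",[455,376.8,60],.229,t,b)
u=np.array([np.cos(.575),np.sin(.575),0]);O=np.array([678.8,45.6,30])
for t in(30,40,45,50):
    test("press",O-60*u+[0,0,60],.575,t);test("pre",O-170*u+[0,0,70],.575,t)
for t in(30,40,45,50):
    for y in(.147,-.1,-.2,.147-3.1416): test("tray %.2f"%y,[415.5,-381,65],y,t)
E
```

```text
[311.2  -0.7 564.6 485.   77.4 309.9  11.9] [ 0.01 -0.    0.02  0.1  -0.05  0.05 -0.12  0.04 -0.06  0.02 -0.    0.33
  0.17  0.15  0.12  0.02]
2.7755575615628914e-16
pick 30 100 [ 0.87  0.37  2.15 -1.03  0.36  0.  ] cost 0.0
pick 30 50 [ 0.84  0.48  2.12 -1.26  0.3   0.21] cost 0.0
pick 30 0 [ 0.8   0.59  2.06 -1.31  0.28  0.25] cost 0.0265
pick 35 100 [ 0.91  0.39  2.18 -1.31  0.38  0.32] cost 0.0179
pick 35 50 [0.86 0.51 2.18 4.45 0.35 0.81] cost 0.0274
pick 35 0 [0.83 0.61 2.12 4.41 0.35 0.84] cost 0.0
pick 40 100 [0.95 0.42 2.26 4.45 0.45 0.88] cost 0.011
pick 40 50 [0.91 0.53 2.2  4.34 0.45 0.96] cost 0.0
pick 40 0 [0.86 0.64 2.15 4.18 0.45 1.09] cost 0.0
pick 45 100 [1.   0.47 2.29 4.32 0.56 1.06] cost 0.0
pick 45 50 [0.94 0.58 2.24 4.17 0.57 1.17] cost 0.0
pick 45 0 [0.89 0.67 2.18 4.05 0.58 1.24] cost 0.0
pick 50 100 [1.05 0.53 2.32 4.2  0.7  1.24] cost 0.0
pick 50 50 [0.98 0.63 2.26 4.07 0.71 1.31] cost 0.0
pick 50 0 [0.91 0.72 2.2  3.98 0.71 1.35] cost 0.0
press 30 0 [-0.16  0.58  2.04  1.53  0.35  2.54] cost 0.2606
pre 30 0 [-0.33  0.49  2.17  1.36  0.43  2.54] cost 0.058

[... 654 characters left out ...]
 cost 0.0
tray -0.10 40 0 [-1.03  0.63  2.16  1.74  0.55  2.14] cost 0.0
tray -0.20 40 0 [-1.01  0.62  2.18  1.91  0.51  2.08] cost 0.0
tray -2.99 40 0 [-0.55  0.83  1.54 -0.44  1.36  1.1 ] cost 0.0
tray 0.15 45 0 [-1.12  0.68  2.08  1.47  0.74  2.12] cost 0.0
tray -0.10 45 0 [-1.07  0.66  2.18  1.85  0.65  1.99] cost 0.0
tray -0.20 45 0 [-1.04  0.66  2.21  2.03  0.63  1.92] cost 0.0
tray -2.99 45 0 [-0.53  0.87  1.5  -0.46  1.44  1.12] cost 0.0
tray 0.15 50 0 [-1.16  0.72  2.09  1.55  0.83  2.01] cost 0.0
tray -0.10 50 0 [-1.1   0.7   2.19  1.93  0.76  1.87] cost 0.0
tray -0.20 50 0 [-1.07  0.7   2.23  2.11  0.75  1.81] cost 0.0
tray -2.99 50 0 [-0.52  0.91  1.47 -0.49  1.52  1.13] cost 0.0
```

```bash
cat > wp.py <<'E'
from kin import *
from h import *
from workcell import ctrl
P=np.load("kinp.npy")
o=ctrl.get_obs();q0=o["qpos"]
Rt=toolR(.229,np.radians(45)).as_matrix()
g=np.array([455,376.8,60]);pos=g+(19-100)*Rt[:,1]+[0,0,60]
qe,c=ik(pos,Rt,P,[[1,.47,2.29,4.32,.56,1.06]]);print(np.round(qe,3),c,pos)
p0=o["ee_pos"];N=8
prev=(p0,toolrot(q0));qq=q0
for i in range(1,N+1):
    a=i/N
    w=q0*(1-a)+qe*a; pt=p0*(1-a)+pos*a+np.array([0,0,40])*np.sin(np.pi*a)
    w[4]=.45 if i<N else qe[4]
    r=least_squares(lambda x:(fk2(np.r_[x,w[3:]],P)-pt)/10,qq[:3]);qn=np.r_[r.x,w[3:]]
    M=toolrot(qn);pp=fk2(qn,P)
    d=R.from_matrix(M@prev[1].T).as_rotvec();dp=pp-prev[0]
    # check cartesian interp
    cs=[];qs=qq
    for k in range(1,9):
        b=k/8;Rk=(R.from_rotvec(d*b)*R.from_matrix(prev[1])).as_matrix();qs,c=ik(prev[0]+dp*b,Rk,P,[qs]);cs.append((c,qs[4],qs[3]))
    print(i,"q",np.round(qn,2),"p",np.round(pp),"dp",np.round(dp/80,3),"turn",np.round(d/np.pi,4),"deg",round(np.degrees(np.linalg.norm(d))),"chk",round(max(x[0] for x in cs),4),round(min(x[1] for x in cs),2),np.abs(qs-qn).max().round(3),"tilt z",np.round(M[2,1],2))
    prev=(pp,M);qq=qn
E
python3 wp.py
```

```text
[0.994 0.318 2.297 4.45  0.519 0.873] 0.05105552638679231 [399.21959537 363.79821321 177.27564928]
1 q [ 0.87  0.28  2.09 -0.59  0.45  0.42] p [405. 378. 173.] dp [-0.01  -0.026  0.227] turn [ 0.1375  0.0912 -0.2259] deg 50 chk 0.0 0.45 0.0 tilt z -0.9
2 q [0.7  0.24 2.08 0.13 0.45 0.48] p [404. 376. 188.] dp [-0.01  -0.026  0.198] turn [ 0.1372  0.1071 -0.2318] deg 52 chk 0.0 0.45 0.0 tilt z -0.93
3 q [0.54 0.22 2.15 0.85 0.45 0.55] p [403. 374. 200.] dp [-0.01  -0.026  0.144] turn [ 0.1296  0.1178 -0.2265] deg 52 chk 0.0 0.45 0.0 tilt z -0.84
4 q [0.48 0.23 2.26 1.57 0.45 0.61] p [402. 372. 206.] dp [-0.01  -0.026  0.074] turn [ 0.1172  0.1187 -0.2101] deg 48 chk 0.0 0.45 0.0 tilt z -0.72
5 q [0.54 0.25 2.36 2.29 0.45 0.68] p [402. 370. 206.] dp [-0.01  -0.026 -0.002] turn [ 0.1013  0.1068 -0.1853] deg 43 chk 0.0 0.45 0.0 tilt z -0.63
6 q [0.69 0.27 2.41 3.01 0.45 0.74] p [401. 368. 200.] dp [-0.01  -0.026 -0.073] turn [ 0.0892  0.0906 -0.1656] deg 38 chk 0.0 0.45 0.0 tilt z -0.61
7 q [0.86 0.28 2.38 3.73 0.45 0.81] p [400. 366. 190.] dp [-0.01  -0.026 -0.127] turn [ 0.0885  0.0807 -0.1635] deg 36 chk 0.0 0.45 0.0 tilt z -0.63
8 q [0.99 0.32 2.3  4.45 0.52 0.87] p [399. 364. 177.] dp [-0.01  -0.026 -0.156] turn [ 0.0938  0.0637 -0.1798] deg 38 chk 0.0 0.46 0.0 tilt z -0.69
```

Emit:
jog_arm(steps=[{"dp": [-0.01, -0.03, 0.23], "turn": [0.1375, 0.0912, -0.2259], "claw": 1}, {"dp": [-0.01, -0.03, 0.23], "turn": [0.1375, 0.0912, -0.2259], "claw": 1}, {"dp": [-0.01, -0.03, 0.23], "turn": [0.1375, 0.0912, -0.2259], "claw": 1}, {"dp": [-0.01, -0.03, 0.23], "turn": [0.1375, 0.0912, -0.2259], "claw": 1}, {"dp": [-0.01, -0.03, 0.23], "turn": [0.1375, 0.0912, -0.2259], "claw": 1}, {"dp": [-0.01, -0.03, 0.23], "turn": [0.1375, 0.0912, -0.2259], "claw": 1}, {"dp": [-0.01, -0.03, 0.23], "turn": [0.1375, 0.0912, -0.2259], "claw": 1}, {"dp": [-0.01, -0.03, 0.23], "turn": [0.1375, 0.0912, -0.2259], "claw": 1}])

```text
t: 2.28
ee_pos: [405.7, 380.8, 174.7]
orientation: [-1.499, -1.091, 0.359]
ft_force: [-0.2, 0.2, -0.0]
width: 87.5
```

Emit:
jog_arm(steps=[{"dp": [-0.01, -0.03, 0.2], "turn": [0.1372, 0.1071, -0.2318], "claw": 1}, {"dp": [-0.01, -0.03, 0.2], "turn": [0.1372, 0.1071, -0.2318], "claw": 1}, {"dp": [-0.01, -0.03, 0.2], "turn": [0.1372, 0.1071, -0.2318], "claw": 1}, {"dp": [-0.01, -0.03, 0.2], "turn": [0.1372, 0.1071, -0.2318], "claw": 1}, {"dp": [-0.01, -0.03, 0.2], "turn": [0.1372, 0.1071, -0.2318], "claw": 1}, {"dp": [-0.01, -0.03, 0.2], "turn": [0.1372, 0.1071, -0.2318], "claw": 1}, {"dp": [-0.01, -0.03, 0.2], "turn": [0.1372, 0.1071, -0.2318], "claw": 1}, {"dp": [-0.01, -0.03, 0.2], "turn": [0.1372, 0.1071, -0.2318], "claw": 1}])

```text
t: 2.95
ee_pos: [405.0, 379.8, 191.4]
orientation: [-1.278, -0.279, -0.132]
ft_force: [0.5, -0.1, 0.2]
width: 87.6
```

Emit:
jog_arm(steps=[{"dp": [-0.01, -0.03, 0.14], "turn": [0.1296, 0.1178, -0.2265], "claw": 1}, {"dp": [-0.01, -0.03, 0.14], "turn": [0.1296, 0.1178, -0.2265], "claw": 1}, {"dp": [-0.01, -0.03, 0.14], "turn": [0.1296, 0.1178, -0.2265], "claw": 1}, {"dp": [-0.01, -0.03, 0.14], "turn": [0.1296, 0.1178, -0.2265], "claw": 1}, {"dp": [-0.01, -0.03, 0.14], "turn": [0.1296, 0.1178, -0.2265], "claw": 1}, {"dp": [-0.01, -0.03, 0.14], "turn": [0.1296, 0.1178, -0.2265], "claw": 1}, {"dp": [-0.01, -0.03, 0.14], "turn": [0.1296, 0.1178, -0.2265], "claw": 1}, {"dp": [-0.01, -0.03, 0.14], "turn": [0.1296, 0.1178, -0.2265], "claw": 1}])

```text
t: 3.62
ee_pos: [403.8, 378.5, 202.9]
orientation: [-0.919, 0.514, -0.523]
ft_force: [-0.6, -0.8, -0.1]
width: 88.1
```

Run:
```python
from h import *
from workcell import ctrl
show(ctrl.get_obs())
```

```text
t 3.62 tcp [403.8 378.5 202.9] grasp [400.  368.9 218.8] q [0.549 0.218 2.143 0.85  0.446 0.569] F [-0.6 -0.8 -0.1] M [-0.31  0.2  -0.  ] w 88.1
 tx [ 0.761 -0.621 -0.19 ] ty [ 0.2    0.502 -0.841] tz [0.618 0.602 0.506]
```

Tracking matches the plan (q4 = 0.85, as predicted). Continuing.

Emit:
jog_arm(steps=[{"dp": [-0.01, -0.03, 0.07], "turn": [0.1172, 0.1187, -0.2101], "claw": 1}, {"dp": [-0.01, -0.03, 0.07], "turn": [0.1172, 0.1187, -0.2101], "claw": 1}, {"dp": [-0.01, -0.03, 0.07], "turn": [0.1172, 0.1187, -0.2101], "claw": 1}, {"dp": [-0.01, -0.03, 0.07], "turn": [0.1172, 0.1187, -0.2101], "claw": 1}, {"dp": [-0.01, -0.03, 0.07], "turn": [0.1172, 0.1187, -0.2101], "claw": 1}, {"dp": [-0.01, -0.03, 0.07], "turn": [0.1172, 0.1187, -0.2101], "claw": 1}, {"dp": [-0.01, -0.03, 0.07], "turn": [0.1172, 0.1187, -0.2101], "claw": 1}, {"dp": [-0.01, -0.03, 0.07], "turn": [0.1172, 0.1187, -0.2101], "claw": 1}])

```text
t: 4.28
ee_pos: [402.1, 377.1, 208.4]
orientation: [-0.474, 1.231, -0.818]
ft_force: [-0.2, -1.1, -0.4]
width: 87.5
```

Emit:
jog_arm(steps=[{"dp": [-0.01, -0.03, 0], "turn": [0.1013, 0.1068, -0.1853], "claw": 1}, {"dp": [-0.01, -0.03, 0], "turn": [0.1013, 0.1068, -0.1853], "claw": 1}, {"dp": [-0.01, -0.03, 0], "turn": [0.1013, 0.1068, -0.1853], "claw": 1}, {"dp": [-0.01, -0.03, 0], "turn": [0.1013, 0.1068, -0.1853], "claw": 1}, {"dp": [-0.01, -0.03, 0], "turn": [0.1013, 0.1068, -0.1853], "claw": 1}, {"dp": [-0.01, -0.03, 0], "turn": [0.1013, 0.1068, -0.1853], "claw": 1}, {"dp": [-0.01, -0.03, 0], "turn": [0.1013, 0.1068, -0.1853], "claw": 1}])

```text
t: 4.87
ee_pos: [400.5, 376.1, 208.7]
orientation: [0.021, 1.819, -1.025]
ft_force: [-0.4, 0.8, 0.3]
width: 87.9
```

Emit:
jog_arm(steps=[{"dp": [-0.01, -0.03, -0.07], "turn": [0.0892, 0.0906, -0.1656], "claw": 1}, {"dp": [-0.01, -0.03, -0.07], "turn": [0.0892, 0.0906, -0.1656], "claw": 1}, {"dp": [-0.01, -0.03, -0.07], "turn": [0.0892, 0.0906, -0.1656], "claw": 1}, {"dp": [-0.01, -0.03, -0.07], "turn": [0.0892, 0.0906, -0.1656], "claw": 1}, {"dp": [-0.01, -0.03, -0.07], "turn": [0.0892, 0.0906, -0.1656], "claw": 1}, {"dp": [-0.01, -0.03, -0.07], "turn": [0.0892, 0.0906, -0.1656], "claw": 1}, {"dp": [-0.01, -0.03, -0.07], "turn": [0.0892, 0.0906, -0.1656], "claw": 1}])

```text
t: 5.45
ee_pos: [399.7, 376.0, 204.1]
orientation: [0.564, 2.27, -1.153]
ft_force: [-0.2, -0.2, 0.6]
width: 87.6
```

Emit:
jog_arm(steps=[{"dp": [-0.01, -0.03, -0.1], "turn": [0.0885, 0.0807, -0.1635], "claw": 1}, {"dp": [-0.01, -0.03, -0.1], "turn": [0.0885, 0.0807, -0.1635], "claw": 1}, {"dp": [-0.01, -0.03, -0.1], "turn": [0.0885, 0.0807, -0.1635], "claw": 1}, {"dp": [-0.01, -0.03, -0.1], "turn": [0.0885, 0.0807, -0.1635], "claw": 1}, {"dp": [-0.01, -0.03, -0.1], "turn": [0.0885, 0.0807, -0.1635], "claw": 1}, {"dp": [-0.01, -0.03, -0.1], "turn": [0.0885, 0.0807, -0.1635], "claw": 1}])

```text
t: 5.95
ee_pos: [399.4, 376.0, 197.6]
orientation: [1.225, 2.611, -1.191]
ft_force: [-0.7, 0.7, 0.6]
width: 88.0
```

```bash
cat > tgt.py <<'E'
from kin import *
from h import *
from workcell import ctrl
P=np.load("kinp.npy")
def go(o,grip,yaw,tilt,back=0,q=None):
    tcp,Rt=plan(o,grip,yaw,np.radians(tilt),back=back)
    d=(Rt*R.from_rotvec(o["orientation"]).inv()).as_rotvec();dp=tcp-o["ee_pos"];R0=R.from_rotvec(o["orientation"])
    qs=o["qpos"];mx=0
    for k in range(1,9):
        qs,c=ik(o["ee_pos"]+dp*k/8,(R.from_rotvec(d*k/8)*R0).as_matrix(),P,[qs]);mx=max(mx,c)
    print("   endq",np.round(qs,2),"cost",round(mx,4))
    o2=dict(o);o2["qpos"]=qs;o2["ee_pos"]=tcp;o2["orientation"]=Rt.as_rotvec();return o2
E
python3 - <<'E'
from tgt import *
o=ctrl.get_obs();show(o)
g=[455,376.8,60]
o1=go(o,g,.229,48,100);go(o1,g,.229,48,0)
o1=go(o,g,.229,45,100);o2=go(o1,g,.229,45,0)
E
```

```text
t 5.95 tcp [399.4 376.  197.6] grasp [386.8 368.4 209.5] q [0.879 0.272 2.366 3.791 0.438 0.764] F [-0.7  0.7  0.6] M [-0.12  0.25  0.04] w 88.0
 tx [-0.691  0.649 -0.317] ty [ 0.665  0.4   -0.63 ] tz [-0.282 -0.647 -0.709]
tcp [396.4 363.1 114.2] dmm [ -3.1 -12.8 -83.4] dp/80 [-0.038 -0.16  -1.042] turn/pi [ 0.0894  0.0538 -0.1858] deg 38.4
   endq [1.03 0.5  2.31 4.24 0.64 1.17] cost 0.0
tcp [468.8 380.   47.3] dmm [ 72.4  16.9 -66.9] dp/80 [ 0.905  0.211 -0.836] turn/pi [ 0.  0. -0.] deg 0.0
   endq [0.9  0.7  2.19 4.   0.65 1.31] cost 0.0
tcp [399.2 363.8 117.3] dmm [ -0.2 -12.2 -80.3] dp/80 [-0.003 -0.152 -1.003] turn/pi [ 0.081   0.0683 -0.1884] deg 38.9
   endq [1.   0.47 2.29 4.32 0.56 1.06] cost 0.0
tcp [468.1 379.8  46.6] dmm [ 68.9  16.1 -70.7] dp/80 [ 0.861  0.201 -0.884] turn/pi [ 0. -0. -0.] deg 0.0
   endq [0.89 0.67 2.18 4.05 0.58 1.24] cost 0.0
```

Emit:
jog_arm(steps=[{"dp": [0, -0.15, -1.0], "turn": [0.081, 0.0683, -0.1884], "claw": 1}, {"dp": [0, -0.15, -1.0], "turn": [0.081, 0.0683, -0.1884], "claw": 1}, {"dp": [0, -0.15, -1.0], "turn": [0.081, 0.0683, -0.1884], "claw": 1}, {"dp": [0, -0.15, -1.0], "turn": [0.081, 0.0683, -0.1884], "claw": 1}, {"dp": [0, -0.15, -1.0], "turn": [0.081, 0.0683, -0.1884], "claw": 1}, {"dp": [0, -0.15, -1.0], "turn": [0.081, 0.0683, -0.1884], "claw": 1}, {"dp": [0, -0.15, -1.0], "turn": [0.081, 0.0683, -0.1884], "claw": 1}, {"dp": [0, -0.15, -1.0], "turn": [0.081, 0.0683, -0.1884], "claw": 1}])

```text
t: 6.62
ee_pos: [400.2, 365.1, 118.2]
orientation: [-1.571, -1.991, 0.823]
ft_force: [-0.2, -0.3, 0.4]
width: 88.2
```

```bash
cat > sqfit.py <<'E'
from tgt import *
def sdf_box(p,c,h,a=0):
    q=p-c
    if a:
        ca,sa=np.cos(a),np.sin(a); q=np.c_[ca*q[:,0]+sa*q[:,2],q[:,1],-sa*q[:,0]+ca*q[:,2]]
    d=np.abs(q)-h; return np.linalg.norm(np.maximum(d,0),axis=1)+np.minimum(d.max(1),0)
def sdf(p): return np.minimum.reduce([sdf_box(p,[0,0,9],[60,12,9]),sdf_box(p,[51,0,62.5],[9,12,62.5]),sdf_box(p,[0,0,60],[66,12,8],np.pi/4)])
def res(x,p):
    c,s=np.cos(x[2]),np.sin(x[2]);q=p-[x[0],x[1],x[3]]
    return sdf(np.c_[c*q[:,0]+s*q[:,1],-s*q[:,0]+c*q[:,1],q[:,2]])
def wrist():
    o=ctrl.get_obs();im=ctrl.get_image("wrist")
    T=np.eye(4);T[:3,:3]=R.from_rotvec(o["orientation"]).as_matrix();T[:3,3]=o["ee_pos"]
    return o,im,T@im["hand_eye"]
E
python3 - <<'E'
from sqfit import *
o,im,T=wrist();show(o);cv2.imwrite("pics/w2.png",im["img"][:,:,::-1])
W=cloud(im,T);m=(np.hypot(W[...,0]-455,W[...,1]-374)<90)&(W[...,2]>5)&(W[...,2]<135)
for p in(np.load("p_w1.npy"),W[m]):
    r=least_squares(res,[455,376,.23,0],args=(p,),loss="soft_l1",f_scale=2);print(len(p),np.round(r.x,3),np.median(abs(r.fun)))
go(o,[455,376.8,60],.229,45,0)
E
```

```text
t 6.62 tcp [400.2 365.1 118.2] grasp [387.  362.  131.6] q [1.003 0.468 2.287 4.317 0.564 1.055] F [-0.2 -0.3  0.4] M [0.   0.34 0.01] w 88.2
 tx [-0.234  0.972 -0.002] ty [ 0.69   0.164 -0.705] tz [-0.685 -0.166 -0.709]
4535 [ 4.56706e+02  3.77677e+02  2.27000e-01 -7.93000e-01] 0.41442003785734727
5978 [ 4.56701e+02  3.76608e+02  2.17000e-01 -1.29000e-01] 0.8417868005126823
tcp [468.1 379.8  46.6] dmm [ 67.9  14.8 -71.7] dp/80 [ 0.849  0.185 -0.896] turn/pi [ 0.0005  0.0011 -0.0021] deg 0.4
   endq [0.89 0.67 2.18 4.05 0.58 1.24] cost 0.0
```

View pics/w2.png

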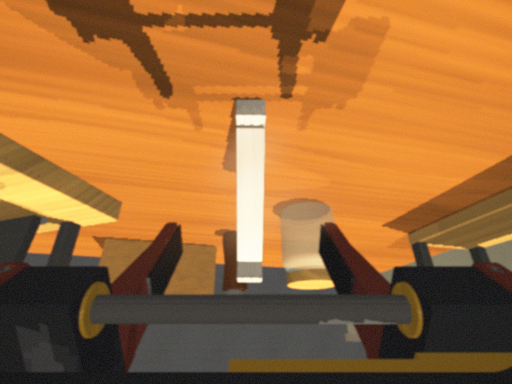

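Emit:
jog_arm(steps=[{"dp": [0.22, 0.05, -0.22], "turn": [0, 0, 0], "claw": 1}, {"dp": [0.43, 0.1, -0.45], "turn": [0, 0, 0], "claw": 1}, {"dp": [0.65, 0.14, -0.67], "turn": [0, 0, 0], "claw": 1}, {"dp": [0.865, 0.19, -0.895], "turn": [0, 0, -0.002], "claw": 1}, {"dp": [0.865, 0.19, -0.895], "turn": [0, 0, -0.002], "claw": 1}, {"dp": [0.865, 0.19, -0.895], "turn": [0, 0, -0.002], "claw": 1}])

```text
t: 7.17
ee_pos: [469.3, 378.7, 45.5]
orientation: [-1.577, -1.984, 0.825]
ft_force: [-0.7, -0.5, -0.1]
width: 87.7
```

Emit:
jog_arm(steps=[{"dp": [0, 0, 0], "turn": [0, 0, 0], "claw": 0}, {"dp": [0, 0, 0], "turn": [0, 0, 0], "claw": 0}, {"dp": [0, 0, 0], "turn": [0, 0, 0], "claw": 0}, {"dp": [0, 0, 0], "turn": [0, 0, 0], "claw": 0}, {"dp": [0, 0, 0], "turn": [0, 0, 0], "claw": 0}, {"dp": [0, 0, 0], "turn": [0, 0, 0], "claw": 0}, {"dp": [0, 0, 0], "turn": [0, 0, 0], "claw": 0}, {"dp": [0, 0, 0], "turn": [0, 0, 0], "claw": 0}])

```text
t: 7.83
ee_pos: [469.2, 378.8, 45.6]
orientation: [-1.577, -1.984, 0.825]
ft_force: [0.3, -0.3, 0.5]
width: 38.0
```

Run:
```python
from sqfit import *
o,im,T=wrist();show(o);cv2.imwrite("pics/w3.png",im["img"][:,:,::-1])
s=ctrl.get_image("scene");crop(s,180,20,330,130,5,"pics/s3.png")
```

```text
t 7.83 tcp [469.2 378.8  45.6] grasp [456.1 375.8  59.1] q [0.883 0.677 2.175 4.053 0.579 1.24 ] F [ 0.3 -0.3  0.5] M [-0.04  0.33 -0.  ] w 38.0
 tx [-0.228  0.974 -0.005] ty [ 0.69   0.158 -0.706] tz [-0.687 -0.164 -0.708]
```

View pics/s3.png

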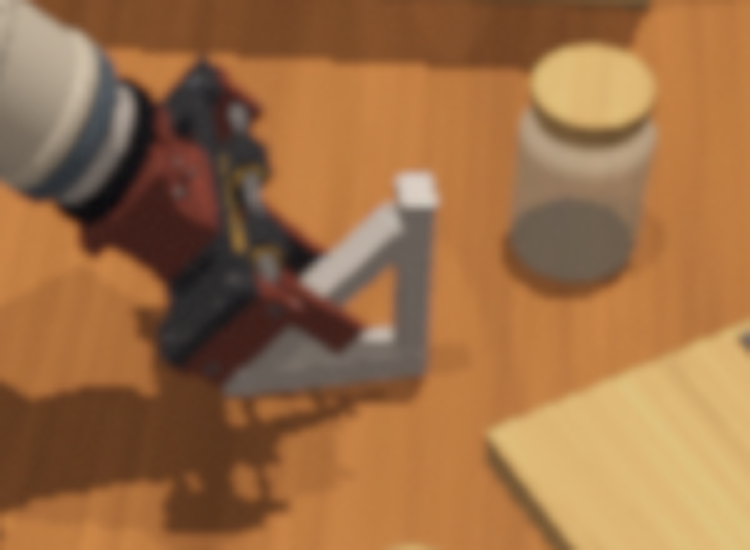

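View pics/w3.png

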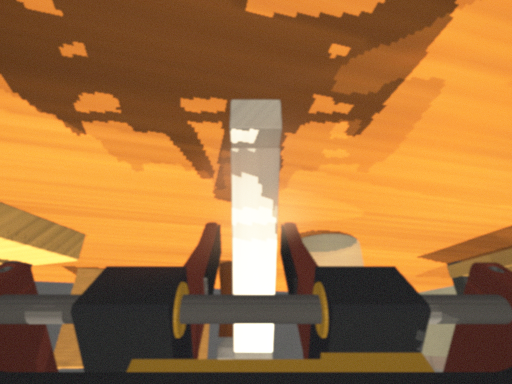

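Emit:
jog_arm(steps=[{"dp": [0, 0, 0], "turn": [0, 0, 0], "claw": 0}, {"dp": [0, 0, 0], "turn": [0, 0, 0], "claw": 0}, {"dp": [0, 0, 0], "turn": [0, 0, 0], "claw": 0}, {"dp": [0, 0, 0], "turn": [0, 0, 0], "claw": 0}, {"dp": [0, 0, 0], "turn": [0, 0, 0], "claw": 0}, {"dp": [0, 0, 0], "turn": [0, 0, 0], "claw": 0}])

```text
t: 8.43
ee_pos: [469.2, 378.7, 45.5]
orientation: [-1.577, -1.984, 0.825]
ft_force: [0.0, -0.4, -0.4]
width: 23.8
```

Run:
```python
from sqfit import *
o,im,T=wrist();show(o);pickle.dump((o,im,T),open("grasp.pkl","wb"))
u=np.array([np.cos(.575),np.sin(.575),0]);O=np.array([678.8,45.6,30])
o1=o
tl=np.degrees(np.arccos(.7065))
for g,y in (([400,370,150],.229),([400,290,200],.3),([400,210,200],.36),([400,130,200],.43),([400,50,200],.5),([440,-20,200],.575),([480,-70,170],.575),(O-190*u+[0,0,80],.575),(O-120*u+[0,0,66],.575),(O-62*u+[0,0,60],.575)):
    o1=go(o1,g,y,tl,0)
```

```text
t 8.43 tcp [469.2 378.7  45.5] grasp [456.1 375.7  58.9] q [0.883 0.678 2.175 4.053 0.579 1.24 ] F [ 0.  -0.4 -0.4] M [0.04 0.42 0.12] w 23.8
 tx [-0.228  0.974 -0.005] ty [ 0.69   0.158 -0.706] tz [-0.687 -0.164 -0.708]
tcp [413.1 373.1 136.6] dmm [-56.1  -5.7  91.1] dp/80 [-0.701 -0.071  1.139] turn/pi [ 0.0014  0.0004 -0.0002] deg 0.3
   endq [0.99 0.43 2.25 4.42 0.53 0.93] cost 0.0
tcp [412.8 294.  186.6] dmm [ -0.2 -79.1  50. ] dp/80 [-0.003 -0.988  0.625] turn/pi [ 0.     -0.      0.0226] deg 4.1
   endq [0.81 0.22 2.38 4.25 0.39 0.87] cost 0.0
tcp [412.6 214.7 186.6] dmm [ -0.3 -79.2   0. ] dp/80 [-0.003 -0.99   0.   ] turn/pi [-0.      0.      0.0191] deg 3.4
   endq [0.54 0.15 2.49 3.57 0.31 1.29] cost 0.0
tcp [412.2 135.6 186.6] dmm [ -0.4 -79.1   0. ] dp/80 [-0.005 -0.989  0.   ] turn/pi [-0.     -0.      0.0223] deg 4.0
   endq [0.15 0.11 2.55 2.53 0.35 1.95] cost 0.0
tcp [411.8  56.4 186.6] dmm [ -0.4 -79.2   0. ] dp/80 [-0.005 -0.989  0.   ] turn/pi [-0.     -0.      0.0223] deg 4.0
   endq [-0.27  0.12  2.54  1.82  0.53  2.26] cost 0.0
tcp [451.3 -12.7 186.6] dmm [ 39.5 -69.1   0. ] dp/80 [ 0.494 -0.864  0.   ] turn/pi [0.     0.     0.0239] deg 4.3
   endq [-0.5   0.21  2.4   1.46  0.68  2.36] cost 0.0
tcp [491.3 -62.7 156.6] dmm [ 40. -50. -30.] dp/80 [ 0.5   -0.625 -0.375] turn/pi [0. 0. 0.] deg 0.0
   endq [-0.57  0.36  2.29  1.46  0.7   2.29] cost 0.0
tcp [530.6 -50.4  96.6] dmm [ 39.4  12.3 -60. ] dp/80 [ 0.492  0.153 -0.75 ] turn/pi [0. 0. 0.] deg 0.0
   endq [-0.49  0.54  2.25  1.69  0.67  2.09] cost 0.0
tcp [589.4 -12.3  82.6] dmm [ 58.7  38.1 -14. ] dp/80 [ 0.734  0.476 -0.175] turn/pi [0. 0. 0.] deg 0.0
   endq [-0.34  0.59  2.16  1.8   0.61  2.12] cost 0.0
tcp [638.1  19.2  76.6] dmm [48.7 31.5 -6. ] dp/80 [ 0.608  0.394 -0.075] turn/pi [0. 0. 0.] deg 0.0
   endq [-0.24  0.63  2.08  1.84  0.57  2.18] cost 0.0
```

Emit:
jog_arm(steps=[{"dp": [0, 0, 0.2], "turn": [0, 0, 0], "claw": 0}, {"dp": [-0.3, -0.03, 0.5], "turn": [0, 0, 0], "claw": 0}, {"dp": [-0.7, -0.07, 1.0], "turn": [0.001, 0, 0], "claw": 0}, {"dp": [-0.7, -0.07, 1.0], "turn": [0.001, 0, 0], "claw": 0}, {"dp": [-0.7, -0.07, 1.0], "turn": [0.001, 0, 0], "claw": 0}])

```text
t: 8.9
ee_pos: [411.9, 373.3, 127.2]
orientation: [-1.573, -1.986, 0.819]
ft_force: [0.5, 0.2, -3.0]
width: 23.6
```

Emit:
jog_arm(steps=[{"dp": [0, -0.45, 0.35], "turn": [0, 0, 0.011], "claw": 0}, {"dp": [0, -0.95, 0.7], "turn": [0, 0, 0.0226], "claw": 0}, {"dp": [0, -0.95, 0.7], "turn": [0, 0, 0.0226], "claw": 0}, {"dp": [0, -0.95, 0.7], "turn": [0, 0, 0.0226], "claw": 0}])

```text
t: 9.23
ee_pos: [412.0, 294.5, 183.5]
orientation: [-1.513, -2.049, 0.846]
ft_force: [-0.2, 0.4, -3.0]
width: 23.9
```

Run:
```python
from sqfit import *
o,im,T=wrist();show(o);cv2.imwrite("pics/w4.png",im["img"][:,:,::-1])
u=np.array([np.cos(.575),np.sin(.575),0]);O=np.array([678.8,45.6,30])
o1=o
tl=45.05
for g,y in (([400,210,190],.36),([400,130,190],.43),([400,50,190],.5),([440,-20,190],.575)):
    o1=go(o1,g,y,tl,0)
```

```text
t 9.23 tcp [412.  294.5 183.5] grasp [399.1 290.5 196.9] q [0.81  0.233 2.384 4.232 0.402 0.893] F [-0.2  0.4 -3. ] M [-0.14  0.66  0.01] w 23.9
 tx [-0.294  0.956  0.   ] ty [ 0.677  0.209 -0.705] tz [-0.674 -0.207 -0.709]
tcp [412.6 214.7 176.6] dmm [  0.6 -79.7  -7. ] dp/80 [ 0.007 -0.997 -0.087] turn/pi [-0.0002  0.0004  0.0195] deg 3.5
   endq [0.54 0.19 2.5  3.52 0.35 1.34] cost 0.0
tcp [412.2 135.6 176.6] dmm [ -0.4 -79.1   0. ] dp/80 [-0.005 -0.989  0.   ] turn/pi [ 0.     -0.      0.0223] deg 4.0
   endq [0.15 0.16 2.56 2.6  0.39 1.88] cost 0.0
tcp [411.8  56.4 176.6] dmm [ -0.4 -79.2   0. ] dp/80 [-0.005 -0.989  0.   ] turn/pi [-0.     -0.      0.0223] deg 4.0
   endq [-0.27  0.16  2.55  1.89  0.55  2.17] cost 0.0
tcp [451.3 -12.7 176.6] dmm [ 39.5 -69.1   0. ] dp/80 [ 0.494 -0.864  0.   ] turn/pi [-0.     -0.      0.0239] deg 4.3
   endq [-0.5   0.24  2.4   1.51  0.67  2.3 ] cost 0.0
```

View pics/w4.png

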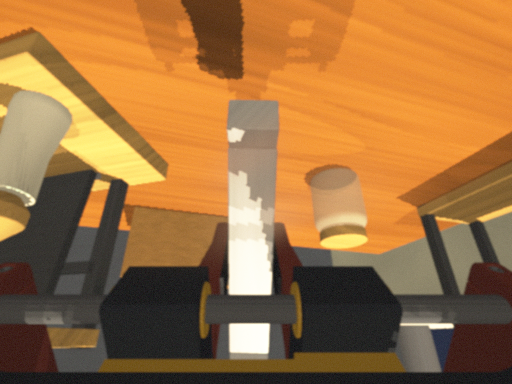

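The square is held: −3 N at the wrist, and its pose in the hand is unchanged in the picture. Carrying it around the mill.

Emit:
jog_arm(steps=[{"dp": [0, -0.5, 0], "turn": [0, 0, 0.01], "claw": 0}, {"dp": [0, -0.98, 0], "turn": [0, 0, 0.0195], "claw": 0}, {"dp": [0, -0.98, 0], "turn": [0, 0, 0.0195], "claw": 0}, {"dp": [0, -0.98, 0], "turn": [0, 0, 0.0195], "claw": 0}])

```text
t: 9.62
ee_pos: [412.4, 217.3, 181.9]
orientation: [-1.454, -2.105, 0.871]
ft_force: [0.1, -0.4, -3.3]
width: 24.0
```

Emit:
jog_arm(steps=[{"dp": [0, -0.35, 0], "turn": [0, 0, 0.008], "claw": 0}, {"dp": [0, -0.7, 0], "turn": [0, 0, 0.015], "claw": 0}, {"dp": [0, -0.98, 0], "turn": [0, 0, 0.0223], "claw": 0}, {"dp": [0, -0.98, 0], "turn": [0, 0, 0.0223], "claw": 0}, {"dp": [0, -0.98, 0], "turn": [0, 0, 0.0223], "claw": 0}])

```text
t: 10.03
ee_pos: [415.3, 144.4, 182.0]
orientation: [-1.391, -2.167, 0.893]
ft_force: [0.2, 1.1, -2.2]
width: 23.9
```

Emit:
jog_arm(steps=[{"dp": [0, -0.35, 0], "turn": [0, 0, 0.008], "claw": 0}, {"dp": [0, -0.7, 0], "turn": [0, 0, 0.015], "claw": 0}, {"dp": [0, -0.98, 0], "turn": [0, 0, 0.0223], "claw": 0}, {"dp": [0, -0.98, 0], "turn": [0, 0, 0.0223], "claw": 0}, {"dp": [0, -0.98, 0], "turn": [0, 0, 0.0223], "claw": 0}])

```text
t: 10.45
ee_pos: [416.2, 62.6, 180.7]
orientation: [-1.322, -2.223, 0.92]
ft_force: [0.7, -0.7, -2.4]
width: 23.7
```

Run:
```python
from sqfit import *
o=ctrl.get_obs();show(o)
u=np.array([np.cos(.575),np.sin(.575),0]);O=np.array([678.8,45.6,30])
o1=o
tl=45.05
for g,y in (([440,-20,190],.575),([480,-75,170],.575),(O-190*u+[0,0,90],.575)):
    o1=go(o1,g,y,tl,0)
```

```text
t 10.45 tcp [416.2  62.6 180.7] grasp [404.5  56.2 194.1] q [-0.238  0.149  2.536  1.893  0.524  2.207] F [ 0.7 -0.7 -2.4] M [-0.31  0.59 -0.02] w 23.7
 tx [-0.477  0.879  0.002] ty [ 0.62   0.338 -0.708] tz [-0.623 -0.336 -0.706]
tcp [451.3 -12.7 176.6] dmm [ 35.  -75.3  -4.1] dp/80 [ 0.438 -0.941 -0.051] turn/pi [-0.0002 -0.0008  0.0249] deg 4.5
   endq [-0.5   0.24  2.4   1.51  0.67  2.3 ] cost 0.0
tcp [491.3 -67.7 156.6] dmm [ 40. -55. -20.] dp/80 [ 0.5   -0.688 -0.25 ] turn/pi [-0. -0. -0.] deg 0.0
   endq [-0.58  0.36  2.29  1.45  0.71  2.29] cost 0.0
tcp [530.6 -50.4 106.6] dmm [ 39.4  17.3 -50. ] dp/80 [ 0.492  0.216 -0.625] turn/pi [-0. -0. -0.] deg 0.0
   endq [-0.49  0.51  2.25  1.66  0.67  2.13] cost 0.0
```

Emit:
jog_arm(steps=[{"dp": [0.22, -0.47, -0.03], "turn": [0, 0, 0.012], "claw": 0}, {"dp": [0.44, -0.94, -0.05], "turn": [0, -0.001, 0.025], "claw": 0}, {"dp": [0.44, -0.94, -0.05], "turn": [0, -0.001, 0.025], "claw": 0}, {"dp": [0.44, -0.94, -0.05], "turn": [0, -0.001, 0.025], "claw": 0}])

```text
t: 10.78
ee_pos: [455.0, -16.0, 176.2]
orientation: [-1.25, -2.289, 0.945]
ft_force: [0.2, -0.3, -2.8]
width: 23.6
```

Emit:
jog_arm(steps=[{"dp": [0.25, -0.35, -0.12], "turn": [0, 0, 0], "claw": 0}, {"dp": [0.5, -0.69, -0.25], "turn": [0, 0, 0], "claw": 0}, {"dp": [0.5, -0.69, -0.25], "turn": [0, 0, 0], "claw": 0}, {"dp": [0.5, -0.69, -0.25], "turn": [0, 0, 0], "claw": 0}])

```text
t: 11.12
ee_pos: [496.2, -70.7, 154.9]
orientation: [-1.248, -2.289, 0.943]
ft_force: [-0.4, 0.8, -2.8]
width: 23.6
```

Run:
```python
from sqfit import *
o,im,T=wrist();show(o);cv2.imwrite("pics/w5.png",im["img"][:,:,::-1])
pickle.dump((o,im,T),open("w5.pkl","wb"))
u=np.array([np.cos(.575),np.sin(.575),0]);v=np.array([-u[1],u[0],0]);O=np.array([678.8,45.6,30])
W=cloud(im,T)-O; B=np.stack([W@u,W@v,W[...,2]],-1)
m=(np.abs(B[...,1])<90)&(B[...,2]>15)&(B[...,2]<165)&(B[...,0]>-40)&(B[...,0]<30)&(np.abs(B[...,1])>25)
p=B[m];print(len(p))
if len(p)>50:
    A=np.c_[p[:,1],p[:,2],np.ones(len(p))];k,*_=np.linalg.lstsq(A,p[:,0],rcond=None);r=p[:,0]-A@k;print("panel x = %.4f y + %.4f z + %.2f"%tuple(k),r.std())
m=(np.abs(B[...,2])<6)&(B[...,0]>-150)&(B[...,0]<-10)&(abs(B[...,1])<90);print("board z",np.median(B[m][:,2]),m.sum())
go(o,O-190*u+[0,0,90],.575,45.05)
```

```text
t 11.12 tcp [496.2 -70.7 154.9] grasp [484.9 -78.  168.4] q [-0.579  0.371  2.279  1.447  0.711  2.297] F [-0.4  0.8 -2.8] M [-0.3   0.58  0.05] w 23.6
 tx [-0.541  0.841  0.002] ty [ 0.595  0.385 -0.705] tz [-0.594 -0.38  -0.709]
2599
panel x = 0.0012 y + -0.0625 z + 1.57 0.73738339425082
board z -0.8290716158134046 5587
tcp [530.6 -50.4 106.6] dmm [ 34.5  20.3 -48.4] dp/80 [ 0.431  0.254 -0.605] turn/pi [-0.0008  0.      0.001 ] deg 0.2
   endq [-0.49  0.51  2.25  1.66  0.67  2.13] cost 0.0
```

View pics/w5.png

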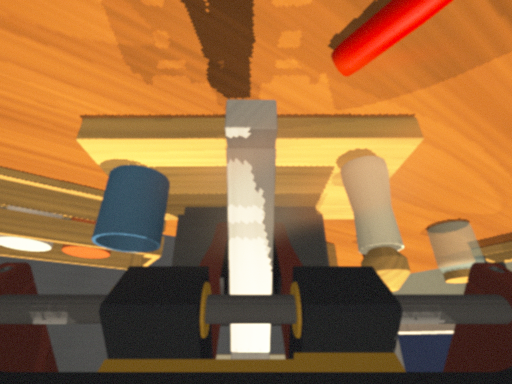

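Emit:
jog_arm(steps=[{"dp": [0.22, 0.13, -0.3], "turn": [0, 0, 0], "claw": 0}, {"dp": [0.43, 0.25, -0.55], "turn": [-0.001, 0, 0.001], "claw": 0}, {"dp": [0.43, 0.25, -0.55], "turn": [-0.001, 0, 0.001], "claw": 0}, {"dp": [0.43, 0.25, -0.55], "turn": [-0.001, 0, 0.001], "claw": 0}])

```text
t: 11.5
ee_pos: [528.3, -46.7, 110.0]
orientation: [-1.237, -2.292, 0.948]
ft_force: [-0.3, 0.7, -2.2]
width: 24.3
```

```bash
cat > st.py <<'E'
from sqfit import *
u=np.array([np.cos(.575),np.sin(.575),0]);v=np.array([-u[1],u[0],0]);O=np.array([678.8,45.6,30])
def bshow(o):
    M=R.from_rotvec(o["orientation"]).as_matrix();g=o["ee_pos"]-19*M[:,1]-O;F=o["ft_force"]
    tx=M[:,0];ty=M[:,1]
    print("t %.2f board-frame grasp x %.2f y %.2f z %.2f"%(o["t"],g@u,g@v,g[2]),"F x %.1f y %.1f z %.1f"%(F@u,F@v,F[2]),"yaw %.4f tilt %.2f roll %.4f"%(np.arctan2(-tx[0],tx[1]),np.degrees(np.arctan2(np.hypot(ty[0],ty[1]),-ty[2])),tx[2]),"w %.1f"%o["width"], "q",np.round(o["qpos"],2))
def panel(im,T,zlo=15):
    W=cloud(im,T)-O;B=np.stack([W@u,W@v,W[...,2]],-1)
    m=(np.abs(B[...,1])<90)&(B[...,2]>zlo)&(B[...,2]<165)&(B[...,0]>-40)&(B[...,0]<30)&(np.abs(B[...,1])>22)
    p=B[m]
    if len(p)>50:
        A=np.c_[p[:,1],p[:,2],np.ones(len(p))]
        f=lambda k:A@k-p[:,0]
        k=least_squares(f,[0,0,0],loss="soft_l1",f_scale=1).x;print(len(p),"panel x = %.4f y + %.4f z + %.2f"%tuple(k),np.median(abs(f(k))))
    m=(np.abs(B[...,2])<6)&(B[...,0]>-150)&(B[...,0]<-15)&(abs(B[...,1])<90)&(abs(B[...,1])>22);print("board z",np.median(B[m][:,2]),m.sum())
    return B
E
python3 - <<'E'
from st import *
o,im,T=wrist();bshow(o);panel(im,T);cv2.imwrite("pics/w6.png",im["img"][:,:,::-1])
go(o,O-115*u+[0,0,64],.575,45.05)
E
```

```text
t 11.50 board-frame grasp x -189.94 y 4.32 z 93.46 F x 0.1 y 0.7 z -2.2 yaw 0.5794 tilt 44.94 roll 0.0037 w 24.3 q [-0.48  0.5   2.25  1.64  0.67  2.15]
2494 panel x = 0.0016 y + -0.0624 z + 1.59 0.5169303785938902
board z -0.7897852532016998 7617
tcp [593.6  -9.6  80.6] dmm [ 65.3  37.1 -29.4] dp/80 [ 0.816  0.463 -0.368] turn/pi [-0.0006 -0.0011 -0.0014] deg 0.3
   endq [-0.33  0.6   2.16  1.81  0.61  2.12] cost 0.0
```

View pics/w6.png

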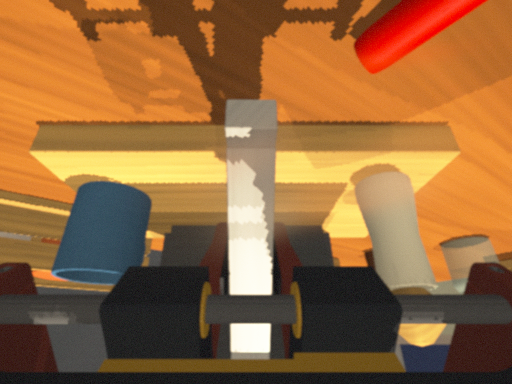

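Emit:
jog_arm(steps=[{"dp": [0.2, 0.1, -0.2], "turn": [-0.0005, -0.0005, 0], "claw": 0}, {"dp": [0.5, 0.28, -0.37], "turn": [-0.001, -0.001, -0.001], "claw": 0}, {"dp": [0.82, 0.46, -0.37], "turn": [-0.001, -0.001, -0.001], "claw": 0}, {"dp": [0.82, 0.46, -0.37], "turn": [-0.001, -0.001, -0.001], "claw": 0}, {"dp": [0.82, 0.46, -0.37], "turn": [-0.001, -0.001, -0.001], "claw": 0}])

```text
t: 11.97
ee_pos: [594.1, -9.5, 82.2]
orientation: [-1.245, -2.294, 0.95]
ft_force: [-0.6, -0.9, -3.0]
width: 23.9
```

Run:
```python
from st import *
o,im,T=wrist();bshow(o);panel(im,T);cv2.imwrite("pics/w7.png",im["img"][:,:,::-1])
s=ctrl.get_image("scene");crop(s,200,60,420,300,2.4,"pics/s7.png")
go(o,O-85*u+[0,0,61],.575,45.09)
```

```text
t 11.97 board-frame grasp x -114.51 y -0.16 z 65.57 F x -1.0 y -0.4 z -3.0 yaw 0.5777 tilt 45.09 roll -0.0029 w 23.9 q [-0.33  0.6   2.15  1.81  0.61  2.12]
3300 panel x = 0.0016 y + -0.0624 z + 1.55 0.4566961592278851
board z -0.8233459741740603 17500
tcp [618.8   6.7  77.6] dmm [24.7 16.2 -4.6] dp/80 [ 0.308  0.202 -0.057] turn/pi [ 0.0008  0.0005 -0.0009] deg 0.2
   endq [-0.28  0.62  2.11  1.83  0.59  2.15] cost 0.0
```

View pics/w7.png

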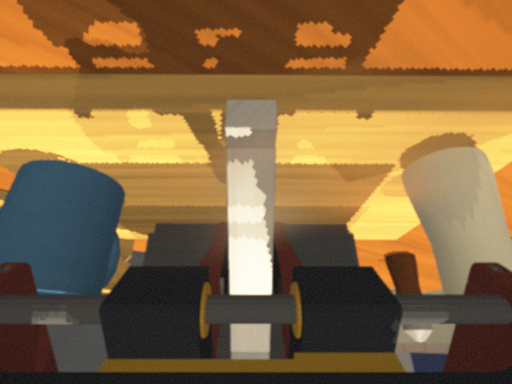

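View pics/s7.png

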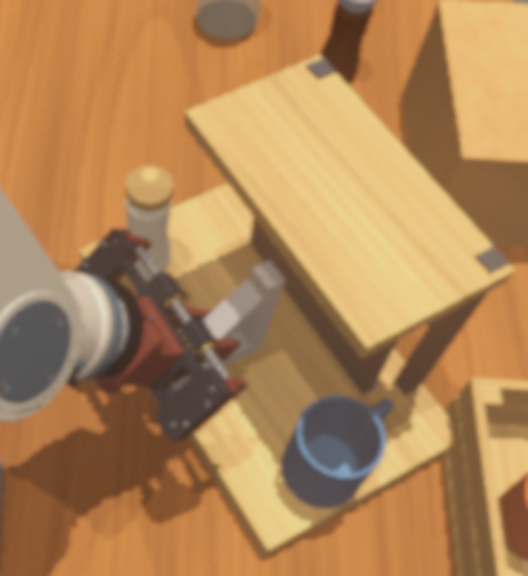

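Emit:
jog_arm(steps=[{"dp": [0.15, 0.1, -0.03], "turn": [0, 0, 0], "claw": 0}, {"dp": [0.35, 0.23, -0.055], "turn": [0.0004, 0.0003, -0.0009], "claw": 0}, {"dp": [0.35, 0.23, -0.055], "turn": [0.0004, 0.0003, -0.0009], "claw": 0}, {"dp": [0.35, 0.23, -0.055], "turn": [0.0004, 0.0003, -0.0009], "claw": 0}, {"dp": [0.35, 0.23, -0.055], "turn": [0.0004, 0.0003, -0.0009], "claw": 0}])

```text
t: 12.48
ee_pos: [619.6, 7.4, 77.5]
orientation: [-1.248, -2.288, 0.948]
ft_force: [-0.1, -0.2, -3.0]
width: 24.0
```

Emit:
jog_arm(steps=[{"dp": [0, 0, -0.01], "turn": [0, 0, 0], "claw": 0}, {"dp": [0, 0, -0.015], "turn": [0, 0, 0], "claw": 0}, {"dp": [0, 0, -0.02], "turn": [0, 0, 0], "claw": 0}, {"dp": [0, 0, -0.02], "turn": [0, 0, 0], "claw": 0}])

```text
t: 12.82
ee_pos: [619.3, 7.1, 76.0]
orientation: [-1.248, -2.287, 0.948]
ft_force: [-0.4, -0.3, -0.8]
width: 24.2
```

Run:
```python
from st import *
o,im,T=wrist();bshow(o);panel(im,T);cv2.imwrite("pics/w8.png",im["img"][:,:,::-1])
print(o["moment"])
```

```text
t 12.82 board-frame grasp x -84.27 y 0.11 z 59.43 F x -0.5 y -0.0 z -0.8 yaw 0.5717 tilt 44.98 roll 0.0002 w 24.2 q [-0.28  0.62  2.11  1.84  0.58  2.14]
4267 panel x = 0.0015 y + -0.0626 z + 1.61 0.4432381403820612
board z -0.7681801930861099 27083
[-0.2616054   0.52519458 -0.00727292]
```

Emit:
jog_arm(steps=[{"dp": [0, 0, -0.01], "turn": [0, 0, 0], "claw": 0}, {"dp": [0, 0, -0.015], "turn": [0, 0, 0], "claw": 0}, {"dp": [0, 0, -0.015], "turn": [0, 0, 0], "claw": 0}])

```text
t: 13.12
ee_pos: [619.6, 7.2, 75.6]
orientation: [-1.249, -2.289, 0.946]
ft_force: [-6.2, -2.1, 7.4]
width: 23.5
```

Run:
```python
from st import *
o=ctrl.get_obs();bshow(o);print(o["moment"])
```

```text
t 13.12 board-frame grasp x -84.00 y 0.00 z 59.02 F x -6.3 y 1.6 z 7.4 yaw 0.5718 tilt 45.08 roll -0.0000 w 23.5 q [-0.28  0.62  2.11  1.85  0.58  2.14]
[0.10730468 0.20778744 0.13454079]
```

Emit:
jog_arm(steps=[{"dp": [0, 0, 0.008], "turn": [0, 0, 0.0006], "claw": 0}, {"dp": [0.05, 0.033, 0.008], "turn": [0, 0, 0.0006], "claw": 0}, {"dp": [0.1, 0.065, 0.008], "turn": [0, 0, 0.0006], "claw": 0}, {"dp": [0.14, 0.09, 0.008], "turn": [0, 0, 0.0006], "claw": 0}, {"dp": [0.14, 0.09, 0.008], "turn": [0, 0, 0.0006], "claw": 0}])

```text
t: 13.53
ee_pos: [631.7, 15.0, 76.3]
orientation: [-1.247, -2.291, 0.947]
ft_force: [0.1, 0.1, -2.9]
width: 23.4
```

Run:
```python
from st import *
o,im,T=wrist();bshow(o);panel(im,T);cv2.imwrite("pics/w9.png",im["img"][:,:,::-1])
print(o["moment"])
```

```text
t 13.53 board-frame grasp x -69.63 y -0.08 z 59.67 F x 0.1 y 0.0 z -2.9 yaw 0.5745 tilt 45.11 roll -0.0004 w 23.4 q [-0.25  0.63  2.09  1.84  0.57  2.16]
5506 panel x = 0.0016 y + -0.0620 z + 1.59 0.43119564509489905
board z -0.7835014909405231 34624
[-0.30732086  0.59646368 -0.03573572]
```

View pics/w9.png

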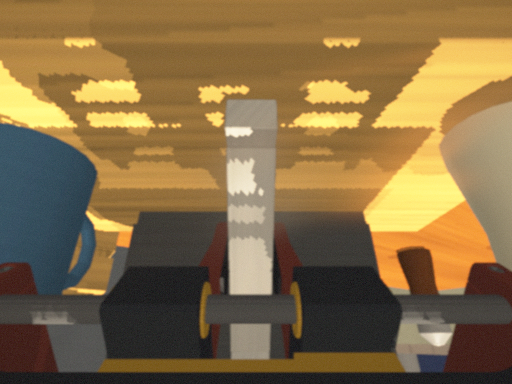

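Emit:
jog_arm(steps=[{"dp": [0, 0, -0.012], "turn": [0, 0, 0], "claw": 0}, {"dp": [0.02, 0.013, -0.014], "turn": [0, 0, 0], "claw": 0}, {"dp": [0.04, 0.026, -0.014], "turn": [0, 0, 0], "claw": 0}, {"dp": [0.06, 0.039, -0.014], "turn": [0, 0, 0], "claw": 0}, {"dp": [0.08, 0.052, -0.014], "turn": [0, 0, 0], "claw": 0}, {"dp": [0.08, 0.052, -0.014], "turn": [0, 0, 0], "claw": 0}])

```text
t: 14.08
ee_pos: [637.7, 19.0, 75.5]
orientation: [-1.247, -2.292, 0.946]
ft_force: [-2.8, -2.7, 3.3]
width: 24.0
```

Run:
```python
from st import *
o,im,T=wrist();bshow(o);panel(im,T);cv2.imwrite("pics/w10.png",im["img"][:,:,::-1])
print(o["moment"])
```

```text
t 14.08 board-frame grasp x -62.40 y 0.04 z 58.92 F x -3.8 y -0.8 z 3.3 yaw 0.5743 tilt 45.14 roll -0.0004 w 24.0 q [-0.24  0.63  2.08  1.85  0.57  2.17]
6001 panel x = 0.0017 y + -0.0273 z + 1.65 0.4191501566745064
board z -0.7857969503295834 39495
[-0.06290465  0.1920573   0.05884767]
```

Emit:
jog_arm(steps=[{"dp": [0.015, 0.01, -0.006], "turn": [0, 0, 0], "claw": 0}, {"dp": [0.03, 0.02, -0.008], "turn": [0, 0, 0], "claw": 0}, {"dp": [0.038, 0.025, -0.01], "turn": [0, 0, 0], "claw": 0}, {"dp": [0.045, 0.03, -0.01], "turn": [0, 0, 0], "claw": 0}, {"dp": [0.045, 0.03, -0.01], "turn": [0, 0, 0], "claw": 0}])

```text
t: 14.55
ee_pos: [640.6, 20.9, 75.5]
orientation: [-1.248, -2.291, 0.945]
ft_force: [-11.6, -8.1, 14.2]
width: 23.7
```

Run:
```python
from st import *
o,im,T=wrist();bshow(o);panel(im,T);cv2.imwrite("pics/w11.png",im["img"][:,:,::-1])
print(o["moment"])
```

```text
t 14.55 board-frame grasp x -58.96 y 0.02 z 58.86 F x -14.2 y -0.5 z 14.2 yaw 0.5733 tilt 45.17 roll -0.0004 w 23.7 q [-0.24  0.63  2.08  1.85  0.56  2.18]
6304 panel x = 0.0016 y + -0.0002 z + 1.70 0.42396297851884557
board z -0.7744026055232638 42167
[-0.08923124  0.25983569  0.10537106]
```

Emit:
jog_arm(steps=[{"dp": [0.015, 0.01, -0.016], "turn": [0, 0, 0], "claw": 0}, {"dp": [0.018, 0.012, -0.02], "turn": [0, 0, 0], "claw": 0}, {"dp": [0.018, 0.012, -0.02], "turn": [0, 0, 0], "claw": 0}, {"dp": [0.018, 0.012, -0.02], "turn": [0, 0, 0], "claw": 0}, {"dp": [0.018, 0.012, -0.02], "turn": [0, 0, 0], "claw": 0}, {"dp": [0.018, 0.012, -0.02], "turn": [0, 0, 0], "claw": 0}, {"dp": [0.018, 0.012, -0.02], "turn": [0, 0, 0], "claw": 0}, {"dp": [0.018, 0.012, -0.02], "turn": [0, 0, 0], "claw": 0}, {"dp": [0.018, 0.012, -0.02], "turn": [0, 0, 0], "claw": 0}, {"dp": [0.018, 0.012, -0.02], "turn": [0, 0, 0], "claw": 0}, {"dp": [0.018, 0.012, -0.02], "turn": [0, 0, 0], "claw": 0}, {"dp": [0.018, 0.012, -0.02], "turn": [0, 0, 0], "claw": 0}])

```text
t: 15.6
ee_pos: [640.7, 20.9, 75.4]
orientation: [-1.25, -2.291, 0.944]
ft_force: [-22.8, -12.7, 25.7]
width: 23.5
```

Run:
```python
from st import *
o,im,T=wrist();bshow(o);B=panel(im,T);cv2.imwrite("pics/w12.png",im["img"][:,:,::-1])
print(o["moment"])
s=ctrl.get_image("scene");crop(s,200,60,420,300,2.4,"pics/s12.png")
# square visible face: foot free end / bar in board frame
m=(abs(B[...,1])<10)&(B[...,0]<-70)&(B[...,0]>-140)&(B[...,2]>-5)&(B[...,2]<60)
p=B[m];print(len(p));np.save("sqpress.npy",p)
e=p[(p[:,2]<13)&(p[:,2]>3)];print("foot end x med",np.median(e[:,0]),"slope",np.polyfit(e[:,2],e[:,0],1))
b=p[(p[:,2]>25)&(p[:,2]<55)];print("bar slope",np.polyfit(b[:,0],b[:,2],1))
og,img,Tg=pickle.load(open("grasp.pkl","rb"))
Wc=cloud(im,np.eye(4));Wg=cloud(img,np.eye(4))
for r in(110,120,160,200):print(r,im["range_z"][r,245:260:5],img["range_z"][r,245:260:5])
```

```text
t 15.60 board-frame grasp x -58.87 y 0.06 z 58.75 F x -26.1 y 1.7 z 25.7 yaw 0.5716 tilt 45.23 roll -0.0003 w 23.5 q [-0.24  0.63  2.08  1.86  0.56  2.17]
6327 panel x = 0.0018 y + 0.0002 z + 1.67 0.43194745087630526
board z -0.7633929243906721 42268
[0.11446052 0.35563658 0.25316185]
7922
foot end x med -118.34160964631666 slope [-5.79155574e-03 -1.18285482e+02]
bar slope [  0.98930988 127.97284802]
110 [130.37991 131.4629  130.80502] [131.55008 129.99655 130.97496]
120 [127.40262 128.13318 127.3434 ] [  0.       128.08585  127.197716]
160 [134.78387 134.89406 135.29622] [136.33665 134.25766 134.79799]
200 [142.10573 140.74167 140.7715 ] [141.94034 141.59962 140.32268]
```

View pics/w12.png

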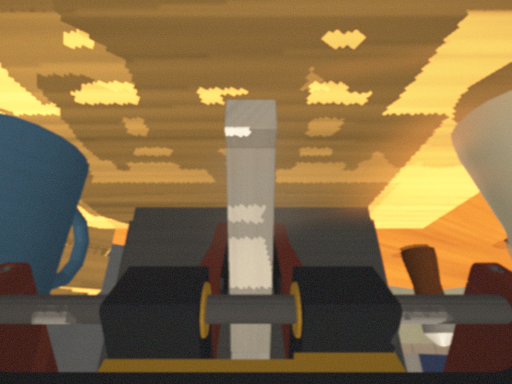

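View pics/s12.png

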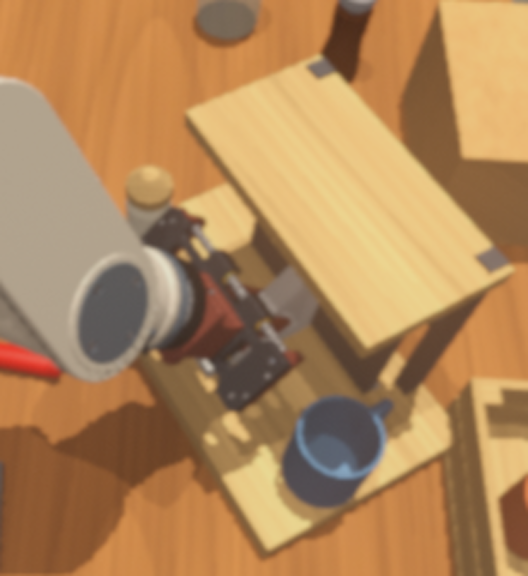

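Emit:
jog_arm(steps=[{"dp": [0.018, 0.012, -0.019], "turn": [0, 0, 0], "claw": 0}, {"dp": [0.018, 0.012, -0.019], "turn": [0, 0, 0], "claw": 0}, {"dp": [0.018, 0.012, -0.019], "turn": [0, 0, 0], "claw": 0}, {"dp": [0.018, 0.012, -0.019], "turn": [0, 0, 0], "claw": 0}, {"dp": [0.018, 0.012, -0.019], "turn": [0, 0, 0], "claw": 0}, {"dp": [0.018, 0.012, -0.019], "turn": [0, 0, 0], "claw": 0}, {"dp": [0, 0, 0], "turn": [0, 0, 0], "claw": 0}, {"dp": [-0.02, -0.013, 0], "turn": [0, 0, 0], "claw": 0}, {"dp": [-0.06, -0.04, 0.02], "turn": [0, 0, 0], "claw": 0}, {"dp": [-0.15, -0.1, 0.06], "turn": [0, 0, 0], "claw": 0}, {"dp": [-0.15, -0.1, 0.06], "turn": [0, 0, 0], "claw": 0}])

```text
t: 16.62
ee_pos: [627.4, 12.5, 79.8]
orientation: [-1.249, -2.289, 0.944]
ft_force: [-0.4, 0.4, -3.4]
width: 23.5
```

Run:
```python
from st import *
o,im,T=wrist();bshow(o);B=panel(im,T)
o1=go(o,O-140*u+[0,0,70],.575,45.1)
o1=go(o1,O-210*u+[0,0,85],.575,45.1)
# tray route; tray centre & yaw
for yw in (.147,0.05,-.1):
  o2=o1
  for g,a in(([500,-140,140],.5),([480,-200,140],.4),([460,-265,140],.3),([435,-330,140],.22),([415.5,-381,110],yw),([415.5,-381,64],yw)): o2=go(o2,g,a,45.1)
```

```text
t 16.62 board-frame grasp x -74.65 y 0.24 z 63.23 F x -0.2 y 0.6 z -3.4 yaw 0.5714 tilt 45.16 roll 0.0004 w 23.5 q [-0.26  0.62  2.1   1.84  0.58  2.17]
5508 panel x = 0.0013 y + 0.0000 z + 1.66 0.43994925152433406
board z -0.7916872653072389 31804
tcp [572.6 -23.2  86.6] dmm [-54.7 -35.7   6.8] dp/80 [-0.684 -0.446  0.084] turn/pi [-0.0003  0.0002  0.0011] deg 0.2
   endq [-0.38  0.58  2.19  1.78  0.63  2.11] cost 0.0
tcp [513.9 -61.3 101.6] dmm [-58.7 -38.1  15. ] dp/80 [-0.734 -0.476  0.188] turn/pi [ 0.  0. -0.] deg 0.0
   endq [-0.53  0.52  2.27  1.65  0.69  2.08] cost 0.0
tcp [ 511.8 -133.5  126.6] dmm [ -2.1 -72.3  25. ] dp/80 [-0.026 -0.903  0.312] turn/pi [ 0.      0.     -0.0239] deg 4.3
   endq [-0.67  0.47  2.22  1.47  0.72  2.24] cost 0.0
tcp [ 492.4 -194.8  126.6] dmm [-19.4 -61.2   0. ] dp/80 [-0.243 -0.765  0.   ] turn/pi [ 0.     -0.     -0.0318] deg 5.7
   endq [-0.8   0.47  2.21  1.44  0.73  2.25] cost 0.0
tcp [ 472.9 -261.   126.6] dmm [-19.5 -66.3   0. ] dp/80 [-0.244 -0.828  0.   ] turn/pi [ 0.      0.     -0.0318] deg 5.7
   endq [-0.92  0.48  2.17  1.4   0.74 
[... 1926 characters left out ...]
st 0.0
tcp [ 472.9 -261.   126.6] dmm [-19.5 -66.3   0. ] dp/80 [-0.244 -0.828  0.   ] turn/pi [ 0.      0.     -0.0318] deg 5.7
   endq [-0.92  0.48  2.17  1.4   0.74  2.27] cost 0.0
tcp [ 448.1 -327.1  126.6] dmm [-24.7 -66.    0. ] dp/80 [-0.309 -0.826  0.   ] turn/pi [ 0.     -0.     -0.0255] deg 4.6
   endq [-1.04  0.5   2.13  1.34  0.76  2.31] cost 0.0
tcp [ 428.9 -382.3   96.6] dmm [-19.2 -55.3 -30. ] dp/80 [-0.241 -0.691 -0.375] turn/pi [-0.      0.     -0.1019] deg 18.3
   endq [-1.07  0.55  2.18  1.72  0.63  2.16] cost 0.0
tcp [ 428.9 -382.3   50.6] dmm [  0.   0. -46.] dp/80 [ 0.     0.    -0.575] turn/pi [-0. -0. -0.] deg 0.0
   endq [-1.07  0.67  2.18  1.86  0.66  1.98] cost 0.0
```

The panel stays square after release (slope 0.0000). Retreating and heading to the tray.

Emit:
jog_arm(steps=[{"dp": [-0.3, -0.2, 0.05], "turn": [0, 0, 0], "claw": 0}, {"dp": [-0.68, -0.45, 0.08], "turn": [0, 0, 0.001], "claw": 0}, {"dp": [-0.68, -0.45, 0.08], "turn": [0, 0, 0.001], "claw": 0}, {"dp": [-0.68, -0.45, 0.08], "turn": [0, 0, 0.001], "claw": 0}])

```text
t: 17.0
ee_pos: [572.7, -24.5, 86.1]
orientation: [-1.248, -2.289, 0.944]
ft_force: [0.5, -0.3, -2.5]
width: 23.6
```

Emit:
jog_arm(steps=[{"dp": [-0.36, -0.24, 0.1], "turn": [0, 0, 0], "claw": 0}, {"dp": [-0.73, -0.48, 0.2], "turn": [0, 0, 0], "claw": 0}, {"dp": [-0.73, -0.48, 0.2], "turn": [0, 0, 0], "claw": 0}, {"dp": [-0.73, -0.48, 0.2], "turn": [0, 0, 0], "claw": 0}])

```text
t: 17.33
ee_pos: [514.6, -64.0, 102.6]
orientation: [-1.252, -2.288, 0.943]
ft_force: [1.2, 0.5, -2.4]
width: 23.5
```

Emit:
jog_arm(steps=[{"dp": [-0.02, -0.45, 0.25], "turn": [0, 0, -0.012], "claw": 0}, {"dp": [-0.03, -0.9, 0.31], "turn": [0, 0, -0.024], "claw": 0}, {"dp": [-0.03, -0.9, 0.31], "turn": [0, 0, -0.024], "claw": 0}, {"dp": [-0.03, -0.9, 0.31], "turn": [0, 0, -0.024], "claw": 0}])

```text
t: 17.67
ee_pos: [514.2, -137.5, 128.2]
orientation: [-1.332, -2.225, 0.917]
ft_force: [0.6, 1.3, -2.4]
width: 23.6
```

Emit:
jog_arm(steps=[{"dp": [-0.12, -0.38, 0], "turn": [0, 0, -0.016], "claw": 0}, {"dp": [-0.24, -0.77, 0], "turn": [0, 0, -0.032], "claw": 0}, {"dp": [-0.24, -0.77, 0], "turn": [0, 0, -0.032], "claw": 0}, {"dp": [-0.24, -0.77, 0], "turn": [0, 0, -0.032], "claw": 0}])

```text
t: 18.0
ee_pos: [495.4, -198.6, 127.8]
orientation: [-1.429, -2.137, 0.88]
ft_force: [0.7, 0.1, -2.9]
width: 24.1
```

Emit:
jog_arm(steps=[{"dp": [-0.12, -0.41, 0], "turn": [0, 0, -0.016], "claw": 0}, {"dp": [-0.24, -0.83, 0], "turn": [0, 0, -0.032], "claw": 0}, {"dp": [-0.24, -0.83, 0], "turn": [0, 0, -0.032], "claw": 0}, {"dp": [-0.24, -0.83, 0], "turn": [0, 0, -0.032], "claw": 0}])

```text
t: 18.33
ee_pos: [476.8, -264.4, 127.6]
orientation: [-1.52, -2.047, 0.842]
ft_force: [-0.4, 0.9, -2.6]
width: 23.6
```

Run:
```python
from st import *
o,im,T=wrist();bshow(o);show(o);cv2.imwrite("pics/w13.png",im["img"][:,:,::-1])
W=cloud(im,T);z=W[...,2]
m=(z>9)&(z<18)&(np.hypot(W[...,0]-415,W[...,1]+381)<125);print(m.sum())
p=W[m];print(cv2.minAreaRect(p[:,:2].astype(np.float32)))
t=ctrl.get_image("top");cv2.imwrite("pics/t13.png",t["img"][:,:,::-1]);Wt=cloud(t);z=Wt[...,2]
m=((z>8.5)&(z<18)&(np.hypot(Wt[...,0]-415,Wt[...,1]+381)<118)).astype(np.uint8);nn,l,s,c=cv2.connectedComponentsWithStats(m);i=1+np.argmax(s[1:,4]);print(s[i],cv2.minAreaRect(Wt[l==i][:,:2].astype(np.float32)))
go(o,[435,-330,140],.22,45.1)
```

```text
t 18.33 board-frame grasp x -351.12 y -146.55 z 110.95 F x 0.1 y 1.0 z -2.6 yaw 0.2939 tilt 45.32 roll -0.0012 w 23.6 q [-0.92  0.49  2.17  1.41  0.74  2.28]
t 18.33 tcp [ 476.8 -264.4  127.6] grasp [ 463.8 -268.3  141. ] q [-0.918  0.487  2.167  1.41   0.74   2.277] F [-0.4  0.9 -2.6] M [-0.14  0.69  0.06] w 23.6
 tx [-0.29   0.957 -0.001] ty [ 0.681  0.205 -0.703] tz [-0.673 -0.205 -0.711]
2763
((463.89373779296875, -371.78662109375), (88.65583038330078, 100.91029357910156), 9.46217155456543)
[387 199  37   9  95] ((502.16180419921875, -373.88824462890625), (90.40069580078125, 20.275449752807617), 87.4537353515625)
tcp [ 448.1 -327.1  126.6] dmm [-28.6 -62.6  -1. ] dp/80 [-0.358 -0.783 -0.013] turn/pi [ 0.0001  0.0013 -0.0235] deg 4.2
   endq [-1.04  0.5   2.13  1.34  0.76  2.31] cost 0.0
```

View pics/w13.png

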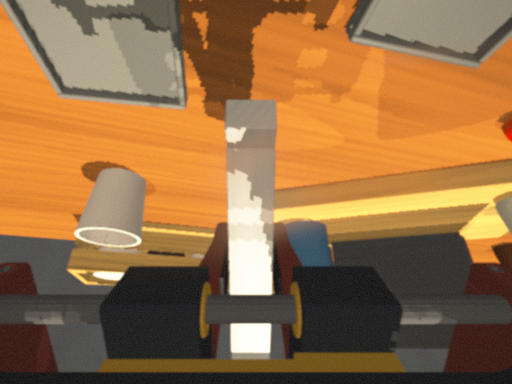

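View pics/t13.png

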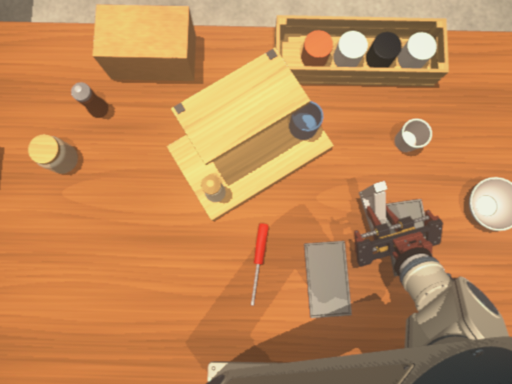

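Emit:
jog_arm(steps=[{"dp": [-0.18, -0.39, 0], "turn": [0, 0, -0.012], "claw": 0}, {"dp": [-0.36, -0.78, -0.01], "turn": [0, 0.001, -0.0235], "claw": 0}, {"dp": [-0.36, -0.78, -0.01], "turn": [0, 0.001, -0.0235], "claw": 0}, {"dp": [-0.36, -0.78, -0.01], "turn": [0, 0.001, -0.0235], "claw": 0}])

```text
t: 18.77
ee_pos: [448.1, -325.1, 126.6]
orientation: [-1.58, -1.978, 0.816]
ft_force: [-0.2, 0.5, -3.9]
width: 23.8
```

Emit:
jog_arm(steps=[{"dp": [-0.12, -0.33, -0.15], "turn": [0, 0, -0.012], "claw": 0}, {"dp": [-0.24, -0.64, -0.4], "turn": [0, 0, -0.022], "claw": 0}, {"dp": [-0.24, -0.64, -0.4], "turn": [0, 0, -0.022], "claw": 0}, {"dp": [-0.24, -0.64, -0.4], "turn": [0, 0, -0.022], "claw": 0}])

```text
t: 19.1
ee_pos: [429.1, -374.6, 93.6]
orientation: [-1.636, -1.913, 0.786]
ft_force: [0.5, 1.1, -3.3]
width: 24.0
```

Run:
```python
from st import *
o,im,T=wrist();show(o);bshow(o);cv2.imwrite("pics/w14.png",im["img"][:,:,::-1])
go(o,[416,-381,68],.15,45.1)
```

```text
t 19.1 tcp [ 429.1 -374.6   93.6] grasp [ 415.8 -376.8  107. ] q [-1.118  0.59   2.088  1.379  0.763  2.245] F [ 0.5  1.1 -3.3] M [-0.03  0.75  0.01] w 24.0
 tx [-0.154  0.988  0.004] ty [ 0.7    0.112 -0.705] tz [-0.697 -0.106 -0.709]
t 19.10 board-frame grasp x -450.39 y -211.41 z 76.98 F x 1.0 y 0.6 z -3.3 yaw 0.1547 tilt 45.13 roll 0.0037 w 24.0 q [-1.12  0.59  2.09  1.38  0.76  2.24]
tcp [ 429.3 -379.    54.6] dmm [  0.2  -4.4 -39. ] dp/80 [ 0.003 -0.055 -0.487] turn/pi [-0.0012 -0.     -0.0015] deg 0.3
   endq [-1.12  0.68  2.08  1.47  0.75  2.13] cost 0.0
```

View pics/w14.png

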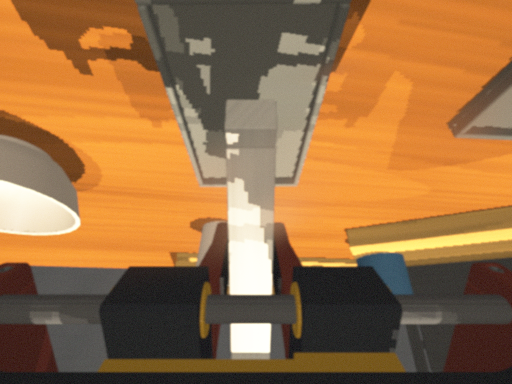

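The square is centred and aligned over the tray, which runs from (140,5) to (300,185) in this view. Lowering, with the last stage slow.

Emit:
jog_arm(steps=[{"dp": [0, -0.03, -0.2], "turn": [-0.001, 0, -0.001], "claw": 0}, {"dp": [0, -0.05, -0.4], "turn": [-0.002, 0, -0.0015], "claw": 0}, {"dp": [0, -0.05, -0.49], "turn": [-0.002, 0, -0.0015], "claw": 0}, {"dp": [0, -0.05, -0.49], "turn": [-0.002, 0, -0.0015], "claw": 0}])

```text
t: 19.48
ee_pos: [429.6, -376.1, 54.1]
orientation: [-1.639, -1.911, 0.791]
ft_force: [0.7, 1.0, -2.8]
width: 24.1
```

Emit:
jog_arm(steps=[{"dp": [0, 0, -0.02], "turn": [0, 0, 0], "claw": 0}, {"dp": [0, 0, -0.035], "turn": [0, 0, 0], "claw": 0}, {"dp": [0, 0, -0.045], "turn": [0, 0, 0], "claw": 0}, {"dp": [0, 0, -0.045], "turn": [0, 0, 0], "claw": 0}])

```text
t: 19.82
ee_pos: [429.8, -376.1, 51.0]
orientation: [-1.64, -1.911, 0.791]
ft_force: [-0.5, 0.1, -2.5]
width: 23.7
```

Run:
```python
from st import *
o=ctrl.get_obs();show(o);bshow(o)
```

```text
t 19.82 tcp [ 429.8 -376.1   51. ] grasp [ 416.5 -378.2   64.4] q [-1.117  0.683  2.083  1.477  0.746  2.112] F [-0.5  0.1 -2.5] M [-0.12  0.73 -0.01] w 23.7
 tx [-0.153  0.988 -0.001] ty [ 0.7    0.107 -0.706] tz [-0.698 -0.108 -0.708]
t 19.82 board-frame grasp x -450.59 y -212.97 z 34.42 F x -0.3 y 0.4 z -2.5 yaw 0.1531 tilt 45.08 roll -0.0010 w 23.7 q [-1.12  0.68  2.08  1.48  0.75  2.11]
```

Emit:
jog_arm(steps=[{"dp": [0, 0, -0.006], "turn": [0, 0, 0], "claw": 0}, {"dp": [0, 0, -0.012], "turn": [0, 0, 0], "claw": 0}, {"dp": [0, 0, -0.016], "turn": [0, 0, 0], "claw": 0}, {"dp": [0, 0, -0.016], "turn": [0, 0, 0], "claw": 0}])

```text
t: 20.15
ee_pos: [429.9, -376.4, 50.4]
orientation: [-1.641, -1.912, 0.79]
ft_force: [-4.9, 0.3, 4.6]
width: 23.8
```

Run:
```python
from st import *
o=ctrl.get_obs();show(o);bshow(o)
```

```text
t 20.15 tcp [ 429.9 -376.4   50.4] grasp [ 416.6 -378.5   63.8] q [-1.117  0.685  2.082  1.48   0.747  2.108] F [-4.9  0.3  4.6] M [0.1  0.17 0.06] w 23.8
 tx [-0.152  0.988 -0.002] ty [ 0.701  0.107 -0.705] tz [-0.697 -0.108 -0.709]
t 20.15 board-frame grasp x -450.66 y -213.29 z 33.82 F x -3.9 y 2.9 z 4.6 yaw 0.1528 tilt 45.16 roll -0.0015 w 23.8 q [-1.12  0.69  2.08  1.48  0.75  2.11]
```

Emit:
jog_arm(steps=[{"dp": [0, 0, 0], "turn": [0, 0, 0], "claw": 0}, {"dp": [0, 0, 0], "turn": [0, 0, 0], "claw": 0}, {"dp": [0, 0, 0], "turn": [0, 0, 0], "claw": 0.35}, {"dp": [0, 0, 0], "turn": [0, 0, 0], "claw": 0.4}, {"dp": [0, 0, 0], "turn": [0, 0, 0], "claw": 0.5}, {"dp": [0, 0, 0], "turn": [0, 0, 0], "claw": 0.6}, {"dp": [0, 0, 0], "turn": [0, 0, 0], "claw": 0.7}, {"dp": [0, 0, 0], "turn": [0, 0, 0], "claw": 0.8}, {"dp": [0, 0, 0], "turn": [0, 0, 0], "claw": 0.9}, {"dp": [0, 0, 0], "turn": [0, 0, 0], "claw": 0.9}, {"dp": [0, 0, 0], "turn": [0, 0, 0], "claw": 0.9}, {"dp": [0, 0, 0], "turn": [0, 0, 0], "claw": 0.9}])

```text
t: 21.15
ee_pos: [429.9, -376.4, 50.4]
orientation: [-1.641, -1.912, 0.79]
ft_force: [0.5, -0.8, -0.5]
width: 78.8
```

Run:
```python
from st import *
o,im,T=wrist();show(o);cv2.imwrite("pics/w15.png",im["img"][:,:,::-1])
```

```text
t 21.15 tcp [ 429.9 -376.4   50.4] grasp [ 416.6 -378.5   63.8] q [-1.117  0.685  2.082  1.48   0.747  2.108] F [ 0.5 -0.8 -0.5] M [-0.03  0.35  0.  ] w 78.8
 tx [-0.152  0.988 -0.002] ty [ 0.701  0.107 -0.705] tz [-0.697 -0.108 -0.709]
```

View pics/w15.png

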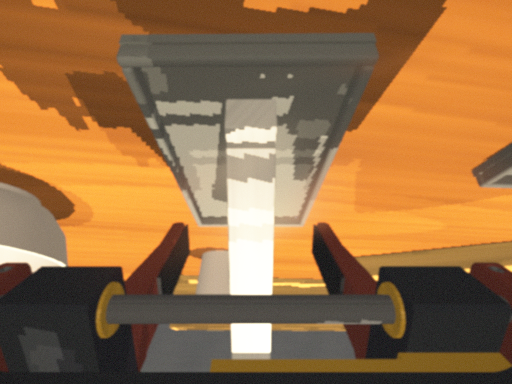

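The square is standing and the fingers are clear. Backing out along the finger axis.

Emit:
jog_arm(steps=[{"dp": [-0.2, -0.03, 0.2], "turn": [0, 0, 0], "claw": 0.9}, {"dp": [-0.5, -0.075, 0.5], "turn": [0, 0, 0], "claw": 0.9}, {"dp": [-0.85, -0.13, 0.86], "turn": [0, 0, 0], "claw": 0.9}, {"dp": [-0.85, -0.13, 0.86], "turn": [0, 0, 0], "claw": 0.9}, {"dp": [-0.85, -0.13, 0.86], "turn": [0, 0, 0], "claw": 0.9}])

```text
t: 21.62
ee_pos: [361.3, -388.3, 120.6]
orientation: [-1.646, -1.91, 0.792]
ft_force: [0.8, -0.1, -0.0]
width: 78.7
```

Emit:
jog_arm(steps=[{"dp": [-0.1, 0, 0.9], "turn": [0, 0, 0], "claw": 0.9}, {"dp": [-0.1, 0, 0.9], "turn": [0, 0, 0], "claw": 0.9}, {"dp": [-0.1, 0, 0.9], "turn": [0, 0, 0], "claw": 0.9}, {"dp": [-0.1, 0, 0.9], "turn": [0, 0, 0], "claw": 0.9}])

```text
t: 21.95
ee_pos: [354.1, -388.7, 193.1]
orientation: [-1.647, -1.911, 0.794]
ft_force: [0.6, 0.7, 0.0]
width: 79.0
```

Run:
```python
from st import *
o,im,T=wrist();show(o);cv2.imwrite("pics/w16.png",im["img"][:,:,::-1])
t=ctrl.get_image("top");s=ctrl.get_image("scene")
cv2.imwrite("pics/t16.png",t["img"][:,:,::-1]);crop(s,200,60,420,300,2.4,"pics/s16.png")
W=cloud(t);z=W[...,2]
P=[]
for X in(cloud(im,T),):
    m=(np.hypot(X[...,0]-416,X[...,1]+378)<75)&(X[...,2]>20)&(X[...,2]<140)
    P.append(X[m])
p=np.vstack(P);r=least_squares(res,[416,-378,.15,5],args=(p,),loss="soft_l1",f_scale=2);print("square in tray",len(p),np.round(r.x,3),np.median(abs(r.fun)))
d=pickle.load(open("d0.pkl","rb"))[1]
for nm,c in(("mug",(689,-113)),("mill",(514,100))):
    for im2,n in((t,"top"),(s,"scene")):
        res_=[]
        for q in(d[n],im2):
            X=cloud(q);m=(np.hypot(X[...,0]-c[0],X[...,1]-c[1])<60)&(X[...,2]>50)&(X[...,2]<200);res_.append(np.round(np.median(X[m],axis=0),1))
        print(nm,n,res_)
```

```text
t 21.95 tcp [ 354.1 -388.7  193.1] grasp [ 340.7 -390.6  206.5] q [-1.283  0.363  2.105  1.098  0.91   2.458] F [0.6 0.7 0. ] M [-0.01  0.33 -0.02] w 79.0
 tx [-0.151  0.989 -0.007] ty [ 0.702  0.102 -0.704] tz [-0.696 -0.111 -0.71 ]
square in tray 3680 [ 4.17173e+02 -3.78067e+02  1.55000e-01  4.23000e+00] 0.4416808435203925
mug top [array([ 681.2, -121.9,   89.7]), array([ 681.7, -121.5,   90. ])]
mug scene [array([ 693.3, -111.6,   93.2]), array([ 693.7, -111.4,   92.8])]
mill top [array([509.4,  97.9, 158.8]), array([509.6,  97.7, 158.5])]
mill scene [array([518.7,  88.3, 129.1]), array([518.7,  88.2, 128.6])]
```

View pics/w16.png

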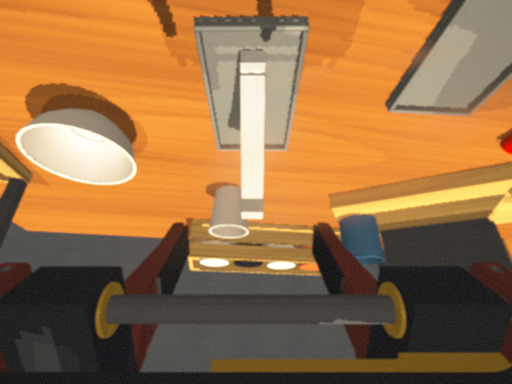

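View pics/s16.png

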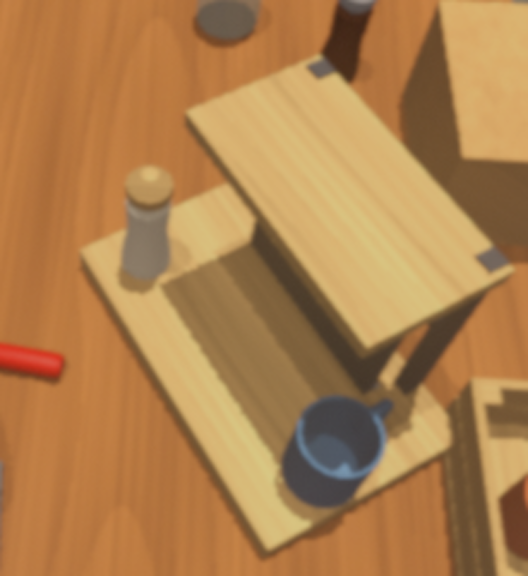

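View pics/t16.png

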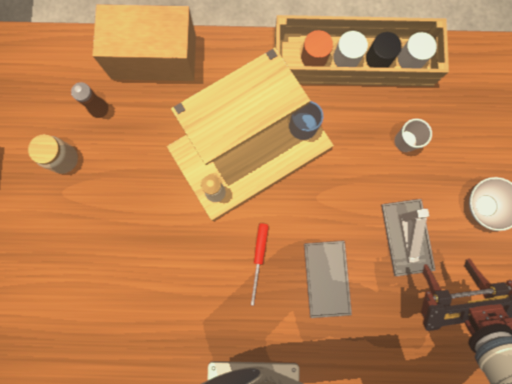

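Emit:
jog_arm(steps=[{"dp": [0, 0, 0], "turn": [0, 0, 0], "claw": 0.9}, {"dp": [0, 0, 0], "turn": [0, 0, 0], "claw": 0.9}, {"dp": [0, 0, 0], "turn": [0, 0, 0], "claw": 0.9}])

```text
t: 22.35
ee_pos: [353.6, -386.7, 190.3]
orientation: [-1.642, -1.911, 0.789]
ft_force: [-0.0, 0.7, 0.4]
width: 78.8
```

```bash
python3 -c "
from workcell import ctrl
print(ctrl.close_job())"
```

```text
the job is handed in; nothing more can be done
None
```

The job is done and handed in at about 22 s. I took the square by its grip bar and pressed it into the corner with about 26 N into the panel and 26 N down onto the board. The press lasted roughly 1.5 s. Then I stood the square in the tray farthest to the robot's right, let go and backed the gripper clear.

- **Panel:** it started leaning 0.062 rad and measured 0.000 rad both while pressed and after I withdrew the square.
- **No gap:** the foot's free end was 120.0 mm from the panel face, which is the foot's own length, so both faces were touching.
- **Square in tray:** it stands upright at about (417, −378), aligned with the tray. The wrist camera put its underside at 4.2 mm against a 5 mm tray floor, within the calibration error.
- **Mug and mill:** both are within 0.5 mm of where they started.

The cameras disagreed with each other by about 2 mm throughout, which is within the stated calibration. On my first approach to the grasp a wrist joint reached its range limit and stopped there, so I turned the wrist the other way round and approached again. No checks failed.

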